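Stopper the grinder and hold it over the jar

ROBOT

A 6-joint arm with a two-finger parallel gripper is mounted at the origin on the work surface. World frame = base frame: x ahead of the robot, y to its left, z up, the work surface at z = 0. Lengths are in mm, angles in rad, forces in N, time in s.
With the tool pointing down it reaches from about 350 to 875 mm from the base axis. Payload 4.2 kg.
Tool frame: the origin (TCP) lies at the very end of the fingers, on their centre line; the grasp point (between the pads) lies 19 mm behind it; z points along the fingers, y is the direction in which the jaws open and shut (so a half turn about z gives the same grasp; the last joint's range is limited). The gripper opens to 85 mm and grips with 20 to 120 N. Pads are 22 mm wide; open, the fingers measure 114 mm over their backs; the gripper's body (76 mm by 85 mm) begins 54 mm behind the grasp point. The pads swing forward as they close: fully open they stand 13 mm farther back than shut.
Start: joints at [1.596, 0.385, 0.008, 0, -1.194, -0.259], TCP at [144.766, 607.982, 231.312] pointing down, gripper open.
Joint ranges: [-3.14, 3.14], [-1.21, 2.06], [-1.07, 1.41], [-3.16, 2.05], [-2.99, -0.16], [-3.1, 3.1]. Speed limits (rad/s): [2.79, 2.79, 3.14, 3.14, 3.14, 3.14].

INTERFACE

Orientations are given as a unit quaternion [x, y, z, w].
In Python, from bench import read_state, get_image, camera_params, job_done gives the robot as it stands.
- The arm moves only by the tool send_rows, never from a script. Its arguments are lists of equal length, an entry for each row: "translation": the shift along the tool's x, y, z in m, a list of three; "yaw": the turn about the tool's z in degrees; "fingers": the closure in counts, from 0 (fully open) to 255 (shut). A call has 1 to 12 rows; each row is the pose to reach, as a shift and turn from the pose measured when the call began, along the tool's axes at that moment; what a row does not reach only later rows make up. A row lasts 1/10 s, in which the tool goes at most 50 mm and 8.59 degrees, less where a joint would pass 70% of its speed; a pose out of reach is approached as far as the arm can. A call with a gripper value outside its range is refused whole. The fingers move at their own pace and stop on an object; the grip force is fixed at half the most. Time passes only in rows, so rows that repeat a pose let the fingers close. It gives the time, the measured TCP pose, the force and the opening at its end, in the units of the state.
- read_state(): the state, without advancing time (a new reading comes with each control period).
- get_image(name): name is "scene" or "side" or "wrist"; returns the picture (420x560x3 uint8, blue, green, red); there is no depth.
- camera_params(name): a dict with "mtx" (3x3 intrinsics, pixels), "rvec" (rotation vector, rad) and "tvec" (3), from world to camera coordinates, as OpenCV has them; the wrist camera has in their place "tool_from_camera" (4x4, takes a point from camera to tool coordinates, whose origin is the TCP and whose axes are the flange's). Camera axes: x right, y down, z forward; pixel columns grow to the right and rows downward; lengths in mm; the calibration is good to about 2 mm. The wrist camera is an equidistant fisheye: a pixel r from the principal point sees the ray r / f radians off the axis. A picture is of the moment at which its call begins: read the wrist's pose just before it. camera_params takes no time and is no camera call.
- job_done(): hands the job in, once; it reports no verdict.
The state is a dict: "clock": time; "joints": joint angles; "joint_vel": joint speeds; "joint_efforts": joint torques, N m; "position": TCP position; "ee_rot": TCP orientation; "contact_force": force on the tool from outside, world axes, zero at the start; "wrist_torque": the same for the moment, N m; "gripper_width": finger opening in mm.
Only numpy, scipy, OpenCV 4.12 (cv2) and the standard library are available. Lean on these libraries where they do the work, as an engineer would, in place of code of your own. Each camera call takes 0.05 s, during which the arm holds its last target.

TASK

Take the grey stopper off the salt box and press it firmly down into the filler recess in the top of the blue grinder until it sits flush. Then pick up the grinder, lift it over the low steel rail with its basket, and hold it upright and still over the open square glass jar, centred on the mouth and squared up with it, with the grinder's foot about 15 mm above the rim. Touch neither the jar nor the rail with the grinder, leave the jar and the other kitchen things where they are, and finish while still holding the grinder there.

Things in the scene. Friction and masses are not known exactly. Their poses are not given: they have to be found in the camera images.
- stopper_mid (a point): Grey plastic stopper standing upright on the salt box (loose, about 30 g). Point at its centre, 16 mm above its underside. Plug: 30 mm (its x) x 18 mm (y) x 14 mm high; on the plug's top a finger rib 26 mm (x) x 10 mm thick (y) x 18 mm high; 32 mm high overall, z up. Grip the rib across y with the fingertips, keeping them above the plug (the plug sinks wholly into the recess). A half turn about z makes no difference.
- grinder_mid (a point): Blue plastic grinder, loose, about 220 g, standing upright on the worktop, 110 mm high, square section. Point at its centre, 55 mm above the foot; z up, x and y square to its flats. Body 46 x 46 mm from 30 mm to 110 mm height, steel band at 26 to 30 mm, square twist head (the foot) 40 x 40 mm from 0 to 26 mm. Nothing turns. With the stopper in, the rib rises 18 mm above the body's top.
- grinder_port (a point): Centre of the mouth of the grinder's filler recess, on its top face, 110 mm above the foot, axes as the grinder. Rectangular recess 33 mm (x) x 21 mm (y), 14 mm deep, with slightly bevelled edges. With the stopper fully home the plug's top is flush with this face and stopper_mid lies 2 mm above this point.
- grinder_foot (a point): Centre of the grinder's underside, axes as the grinder.
- jar_mouth (a point): Centre of the mouth of the open square clear-glass jar, at rim height, 90 mm above the worktop; axes square to the jar's sides, z up. Jar outside 80 x 80 mm, walls 4 mm, 90 mm high, a dark gasket round the rim; its flip-top lid is folded right back and hangs outside on its +x side, not above the rim. Loose, about 0.6 kg.
- rail_top (a point): Point above the middle of the low rail unit, at the height of its bar's top, 120 mm above the worktop. The fixed unit is 0.4 m long (its x) with a steel bar on two posts at y = -40 mm and a wire basket hanging on it from y = -30 to +50 mm; the unit stands between grinder and jar. Everything of it, and the jar in the basket, is below 125 mm.
- grinder: The grinder as a solid; origin at the centre of its underside.
- stopper: The stopper as a solid; origin at the centre of its underside.
- jar: The open square jar as a solid; origin at the centre of its underside.
- rail: The rail unit as a solid; origin on the worktop below rail_top.
- saltbox: Closed wooden salt box, fixed, 84 x 84 mm, 50 mm high; origin at the centre of its underside. The stopper stands on its lid.
- spicejar: Bystander: small round closed glass jar, 58 mm across and 78 mm high, in the basket; origin at its underside.
- scoop: Bystander: walnut scoop 120 mm long lying on the worktop.
- press: Bystander: folding aluminium garlic press about 190 mm long lying on the worktop.
Mind the look-alikes: they are no part of the job. Of the things shaped like the stopper, the grey one is meant. Of the things that look like the grinder, the smaller one is meant.

How it is judged (in metres and radians):
On the way, in this order (a step that is already met when the one before it is completed fails the run):
1. the stopper is flush in the grinder's recess and pressed down with more than 3 N, the grinder standing upright on the worktop (z of stopper_mid in the frame of grinder_port below 0.004 m and distance between stopper_mid and grinder_port below 0.006 m and contact force between stopper and grinder above 3 N and height (world z) of grinder_foot below 0.01 m and angle between grinder_mid's own z axis and vertical below 0.1 rad), for 0.1 s.
2. the grinder, stopper in, is held in the fingers with its foot above 50 mm (z of stopper_mid in the frame of grinder_port below 0.004 m and distance between stopper_mid and grinder_port below 0.006 m and height (world z) of grinder_foot above 0.05 m and contact force between grinder and the fingers above 1 N), for 0.1 s.
At the end, for the whole second after the job is handed in: Grinder held still in the fingers, upright within 0.1 rad, foot 4 to 30 mm above the jar rim, centred within 10 mm and squared to the mouth within 0.14 rad (any of four ways), not touching the jar; stopper still flush within 2 mm; jar within 20 mm of its start (z of stopper_mid in the frame of grinder_port below 0.004 m and distance between stopper_mid and grinder_port below 0.006 m and z of grinder_foot in the frame of jar_mouth between 0.004 and 0.03 m and horizontal distance between grinder_foot and jar_mouth below 0.01 m and angle between grinder_mid's own z axis and vertical below 0.1 rad and angle between jar_mouth's own z axis and vertical below 0.05 rad and (angle between the x axis of grinder_mid and the x axis of jar_mouth, either way round below 0.14 rad or angle between the x axis of grinder_mid and the y axis of jar_mouth, either way round below 0.14 rad) and contact force between grinder and the fingers above 1 N and contact force between grinder and jar below 0.2 N and linear speed of grinder below 0.02 m/s and angular speed of grinder below 0.15 rad/s and distance of jar from where it was at the start of the episode below 0.02 m); the arm keeps its last pose, push and grip.
It fails at once if the grinder touches the jar (contact force between grinder and jar above 0.5 N).
It fails at once if the grinder touches the rail unit (contact force between grinder and rail above 0.5 N).
It fails at once if the grinder crosses the line of the rail with its foot lower than the top of the rail (y of grinder_foot in the frame of rail_top between -0.045 and 0.05 m and z of grinder_foot in the frame of rail_top below 0 m).
It fails at once if the open jar or a bystander is moved more than 30 mm (distance of any of jar, spicejar, scoop, press from where it was at the start of the episode above 0.03 m).
It also fails if it takes over 69 s, if anything falls off the work surface, if the arm or the gripper's body presses on something with over 40 N, if the wrist force passes 120 N, or if a joint passes its speed limit or range.

## Working session

There is one attempt and no reset: what is moved stays moved. The work goes in short steps, Python scripts to look and compute and a tool call to move; the robot and the scene stay as the last step left them, time stands still between calls to the robot, and variables do not carry over. Pictures are saved under pics/ and viewed, and the job is handed in when it is done.

Besides the shell and the picture viewer there is one more tool, called after ">>>" as name([rows], argument=value, ...), one row to a line, values as JSON. send_rows: Moves the arm, as the interface text tells. Its arguments: {"type":"object","properties":{"translation":{"type":"array","items":{"type":"array","items":{"type":"number"}}},"yaw":{"type":"array","items":{"type":"number"}},"fingers":{"type":"array","items":{"type":"number"}}},"required":["translation","yaw","fingers"]}

```bash
mkdir -p pics; ls
python3 - <<'E'
from bench import *
import cv2
s=read_state();print(s)
for n in ["scene","side","wrist"]:
    p=camera_params(n);print(n,p)
    cv2.imwrite(f"pics/{n}0.png",get_image(n))
E
```

```text
pics
{'clock': 0.0, 'joints': array([ 1.59558666e+00,  3.85569583e-01,  6.62666995e-03, -5.33895112e-04,
       -1.19400125e+00, -2.58571574e-01]), 'joint_vel': array([ 8.06423143e-04, -1.07244035e-04, -8.29466624e-04, -8.42357087e-04,
       -8.61101437e-05, -3.90262905e-05]), 'joint_efforts': array([ 4.65431967e-04, -3.92290735e+01,  1.88402277e+01,  4.18621972e+00,
       -4.63305201e-03,  7.24967009e-06]), 'position': array([144.63981957, 607.42842165, 230.20887618]), 'ee_rot': array([ 9.93163972e-01, -1.16722360e-01, -9.39839039e-05,  1.09819301e-03]), 'contact_force': array([ 0.81671393,  0.39481284, -0.03147723]), 'wrist_torque': array([0.0105692 , 0.02345067, 0.07332855]), 'gripper_width': 85.22995194541106}
scene {'mtx': array([[430.54015888,   0.        , 273.98836229],
       [  0.        , 430.54015888, 210.45936109],
       [  0.        ,   0.        ,   1.        ]]), 'rvec': array([ 2.00688285,  1.40129501, -0.58383793]), 'tvec': array([-213.44593454, -300.388478  , 1469.81315665])}
side {'mtx': array([[546.01003985,   0.        , 268.06118452],
       [  0.        , 546.01003985, 198.46472725],
       [  0.        ,   0.        ,   1.        ]]), 'rvec': array([ 0.56406873, -2.52783351,  1.41762564]), 'tvec': array([ 528.49770059,  187.34464001, 1049.31155215])}
wrist {'mtx': array([[325.1922621 ,   0.        , 275.68994519],
       [  0.        , 325.1922621 , 207.93381751],
       [  0.        ,   0.        ,   1.        ]]), 'tool_from_camera': array([[-1.57961665e-04, -9.51453720e-01, -3.07791802e-01,
         7.81875759e+01],
       [ 9.99999987e-01, -1.43685163e-04, -6.90462823e-05,
         6.32833860e-02],
       [ 2.14692268e-05, -3.07791809e-01,  9.51453731e-01,
        -1.42758789e+02],
       [ 0.00000000e+00,  0.00000000e+00,  0.00000000e+00,
         1.00000000e+00]])}
```

View pics/scene0.png

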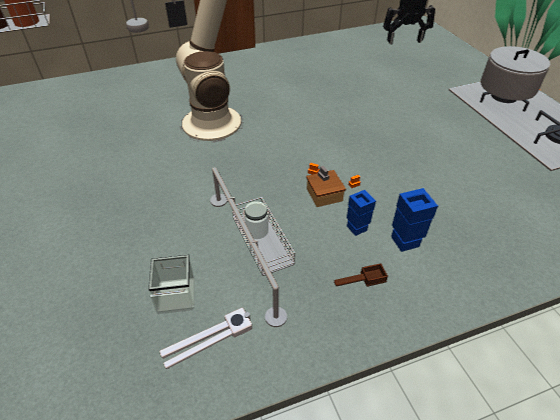

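View pics/side0.png

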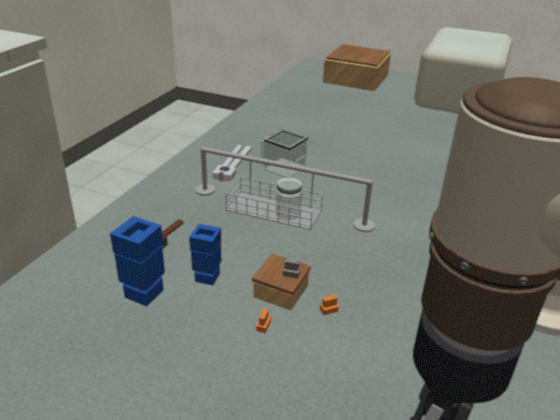

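View pics/wrist0.png

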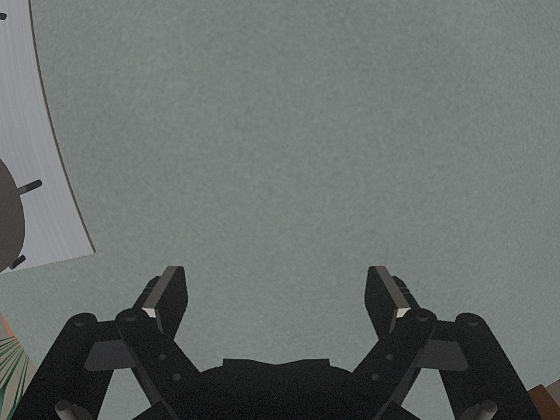

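The scene picture shows the salt box with the grey stopper near (325,180), the smaller grinder near (361,212), the jar at (170,282), and the rail running from (215,172) to (276,318). I'll enlarge these.

```bash
cat > h.py <<'E'
import numpy as np, cv2
from scipy.spatial.transform import Rotation as R
from scipy.optimize import least_squares
from bench import *
def proj(n,P):
    p=camera_params(n)
    return cv2.projectPoints(np.float64(P).reshape(-1,1,3),p['rvec'],p['tvec'],p['mtx'],None)[0].reshape(-1,2)
def ray(n,uv):
    p=camera_params(n);Rm=cv2.Rodrigues(p['rvec'])[0]
    d=np.linalg.inv(p['mtx'])@[uv[0],uv[1],1]
    return -Rm.T@p['tvec'], Rm.T@d
def onz(n,uv,z):
    o,d=ray(n,uv);return o+d*(z-o[2])/d[2]
def wray(uv,pos,q):
    p=camera_params('wrist');T=p['tool_from_camera'];m=p['mtx']
    a=np.array([uv[0]-m[0,2],uv[1]-m[1,2]])/m[0,0];r=np.linalg.norm(a)
    d=np.r_[a/r*np.sin(r),np.cos(r)] if r>0 else np.array([0,0,1.])
    Rt=R.from_quat(q).as_matrix()
    return pos+Rt@T[:3,3], Rt@T[:3,:3]@d
def wonz(uv,pos,q,z):
    o,d=wray(uv,pos,q);return o+d*(z-o[2])/d[2]
def wproj(P,pos,q):
    p=camera_params('wrist');T=p['tool_from_camera'];m=p['mtx']
    Rt=R.from_quat(q).as_matrix()
    c=((np.float64(P).reshape(-1,3)-pos)@Rt-T[:3,3])@T[:3,:3]
    t=np.arctan2(np.hypot(c[:,0],c[:,1]),c[:,2])
    u=c[:,:2]/np.linalg.norm(c[:,:2],axis=1)[:,None]
    return m[:2,2]+m[0,0]*t[:,None]*u
def crop(img,x,y,w,h,s,name):
    cv2.imwrite('pics/'+name,cv2.resize(img[y:y+h,x:x+w],None,fx=s,fy=s,interpolation=cv2.INTER_CUBIC))
E
python3 - <<'E'
from h import *
a=cv2.imread('pics/scene0.png');b=cv2.imread('pics/side0.png')
crop(a,290,150,150,110,5,'sc1.png')
crop(a,140,240,120,90,6,'sc2.png')
crop(b,180,210,160,120,5,'sd1.png')
crop(b,250,120,100,75,7,'sd2.png')
print(onz('scene',(361,232),0),onz('scene',(325,190),50),onz('scene',(170,268),90),onz('scene',(218,203),0),onz('scene',(276,317),0))
print(onz('side',(206,280),0),onz('side',(291,270),50),onz('side',(285,139),90),onz('side',(205,188),0),onz('side',(365,225),0))
E
```

```text
[622.59702062 240.80770387   0.        ] [492.27719499 194.44484328  50.        ] [ 638.84813418 -241.96468866   90.        ] [388.89149572 -79.21454127   0.        ] [779.39924673 -50.95466454   0.        ]
[604.38791269 241.38805735   0.        ] [444.77723988 197.76092136  50.        ] [ 644.72938759 -241.28461362   90.        ] [783.69008538 -64.11021684   0.        ] [376.07742759 -82.7530118    0.        ]
```

View pics/sc1.png

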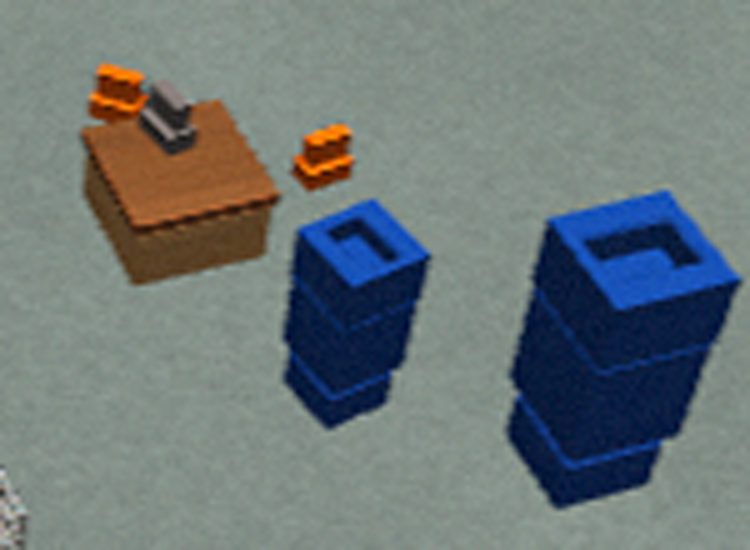

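View pics/sd1.png

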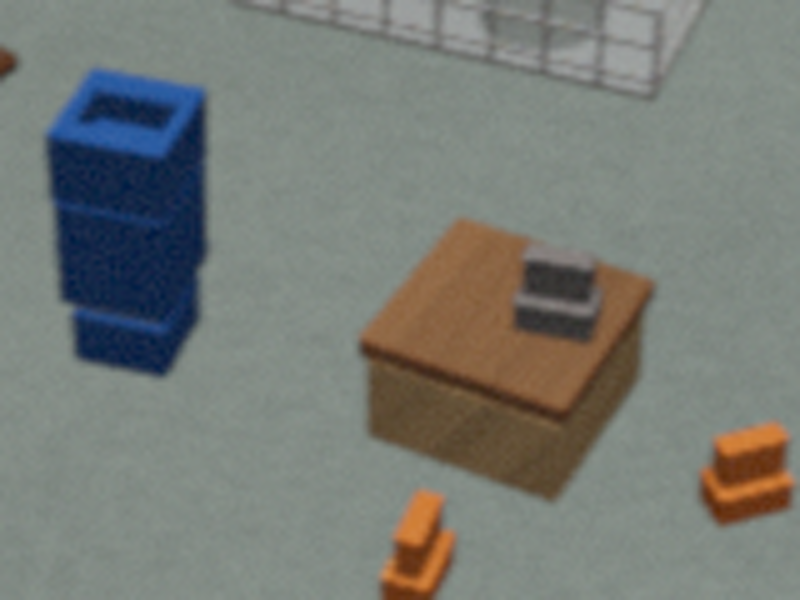

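View pics/sc2.png

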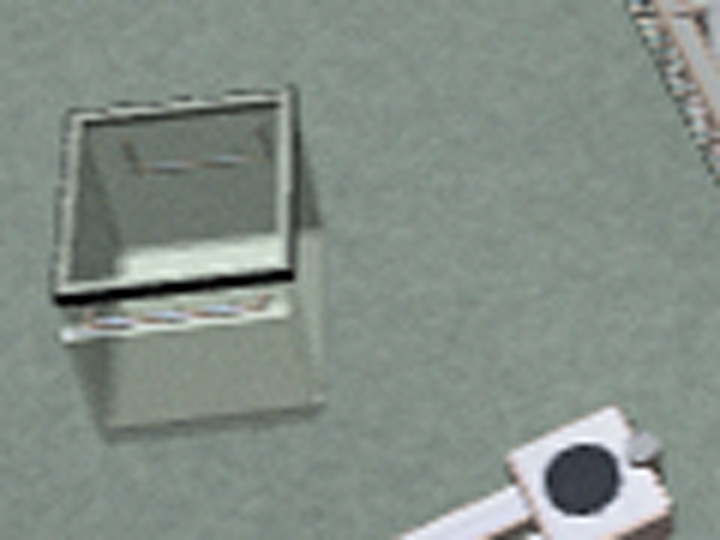

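View pics/sd2.png

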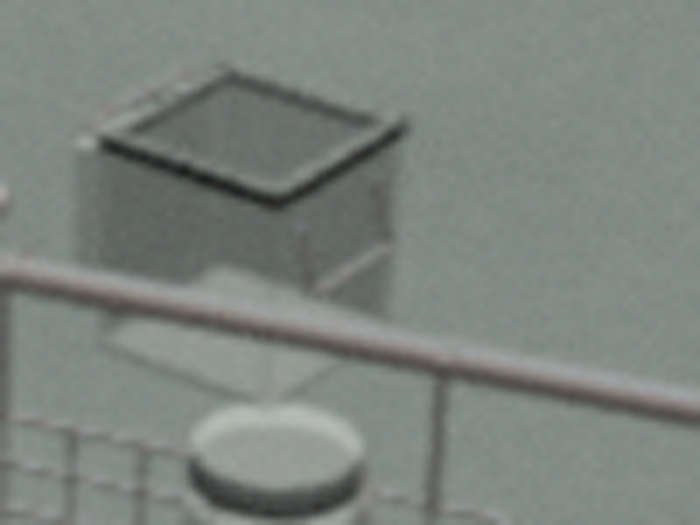

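```bash
cat >> h.py <<'E'
def rect(x,y,th,a,b,z):
    c=np.array([[-a,-b],[a,-b],[a,b],[-a,b]])/2
    Rz=np.array([[np.cos(th),-np.sin(th)],[np.sin(th),np.cos(th)]])
    return np.c_[c@Rz.T+[x,y],np.full(4,z)]
E
python3 - <<'E'
from h import *
def fit(obs,a,z,x0,cams):
    # obs {cam: 4 corner pts in cyc order}; match by trying shifts
    import itertools
    best=None
    opts=[]
    for c in cams:
        o=np.array(obs[c]); opts.append([np.roll(q,k,0) for q in (o,o[::-1]) for k in range(4)])
    for comb in itertools.product(*opts):
        f=lambda p:np.concatenate([(proj(c,rect(p[0],p[1],p[2],a,a,z))-o).ravel() for c,o in zip(cams,comb)])
        r=least_squares(f,x0,max_nfev=30)
        if best is None or r.cost<best.cost:best=r
    return best.x,np.round(best.fun.reshape(-1,2),1).tolist()
g={'scene':np.array([(297,231),(375,200),(430,257),(355,288)])/5+[290,150],
'side':np.array([(48,133),(97,70),(206,90),(163,157)])/5+[180,210]}
j={'scene':np.array([(68,115),(292,92),(292,272),(57,297)])/6+[140,240],
'side':np.array([(225,70),(408,125),(278,200),(98,140)])/7+[250,120]}
for nm,o,a,z,x0 in (('g',g,46,110,[612,241,.3]),('j',j,80,90,[640,-241,0.1])):
    for cams in (['scene'],['side'],['scene','side']):
        print(nm,cams,*fit(o,a,z,x0,cams))
    
print('rib top scene',onz('scene',(290+168/5,150+95/5),82),'side',onz('side',(180+561/5,210+256/5),82))
S=lambda u,v,z:onz('scene',(290+u/5,150+v/5),z)[:2]
D=lambda u,v,z:onz('side',(180+u/5,210+v/5),z)[:2]
print('sc',S(140,125,64),S(173,150,50),S(196,143,50)); print('sd base',D(516,330,50),D(592,340,50),'top edge',D(516,298,64),D(597,310,64),'rib',D(525,245,82),D(597,255,82))
E
```

```text
g ['scene'] [610.00391839 235.82550936   3.28540836] [[0.3, -0.1], [-0.2, -0.1], [0.1, -0.1], [-0.2, 0.2]]
g ['side'] [603.86125971 234.83531215   3.27505535] [[-0.3, 0.3], [0.1, 0.2], [0.6, -0.1], [-0.3, -0.5]]Traceback (most recent call last):
  File "<stdin>", line 20, in <module>
  File "<stdin>", line 11, in fit
    return func(*args, **kwargs)
    result = trf(vector_fun.fun, vector_fun.jac, x0, f0, J0, lb, ub, ftol, xtol,
                 gtol, max_nfev, x_scale, loss_function, tr_solver,
                 tr_options.copy(), verbose, callback=callback_wrapped)
    return trf_no_bounds(
        fun, jac, x0, f0, J0, ftol, xtol, gtol, max_nfev, x_scale,
        loss_function, tr_solver, tr_options, verbose, callback=callback)
    J = jac(x)
    self._update_jac()
    ~~~~~~~~~~~~~~~~^^
    self.J = self.jac_wrapped(xp_copy(self.x), f0=self.f)
             ~~~~~~~~~~~~~~~~^^^^^^^^^^^^^^^^^^^^^^^^^^^^
    J, dct = approx_derivative(
             ~~~~~~~~~~~~~~~~~^
        self.fun,
        ^^^^^^^^^
    ...<2 lines>...
        **self.finite_diff_options,
        ^^^^^^^^^^^^^^^^^^^^^^^^^^^
    )
    ^
    J, _nfev = _dense_difference(fun_wrapped, x0, f0, h,
               ~~~~~~~~~~~~~~~~~^^^^^^^^^^^^^^^^^^^^^^^^
                             use_one_sided, method,
                             ^^^^^^^^^^^^^^^^^^^^^^
                             mf)
                             ^^^
    df = [f_eval - f0 for f_eval in f_evals]
                                    ^^^^^^^
    f = np.atleast_1d(self.fun(x, *self.args, **self.kwargs))
                      ~~~~~~~~^^^^^^^^^^^^^^^^^^^^^^^^^^^^^^
    return np.atleast_1d(self.fun(x))
                         ~~~~~~~~^^^
    return self.f(x, *self.args, **self.kwargs)
           ~~~~~~^^^^^^^^^^^^^^^^^^^^^^^^^^^^^^
  File "<stdin>", line 10, in <lambda>
  File "h.py", line 6, in proj
    p=camera_params(n)
ValueError: time passes only in moves, steps and waits
```

```bash
sed -i 's/^from bench import \*/from bench import *\nfrom bench import camera_params as _cp\nimport functools\ncamera_params=functools.lru_cache(None)(_cp)/' h.py
cat > fit1.py <<'E'
from h import *
def fit(obs,a,z,x0,cams):
    import itertools
    best=None
    opts=[]
    for c in cams:
        o=np.array(obs[c]); opts.append([np.roll(q,k,0) for q in (o,o[::-1]) for k in range(4)])
    for comb in itertools.product(*opts):
        f=lambda p:np.concatenate([(proj(c,rect(p[0],p[1],p[2],a,a,z))-o).ravel() for c,o in zip(cams,comb)])
        r=least_squares(f,x0,max_nfev=30)
        if best is None or r.cost<best.cost:best=r
    return best.x,np.round(best.fun.reshape(-1,2),1).tolist()
g={'scene':np.array([(297,231),(375,200),(430,257),(355,288)])/5+[290,150],
'side':np.array([(48,133),(97,70),(206,90),(163,157)])/5+[180,210]}
j={'scene':np.array([(68,115),(292,92),(292,272),(57,297)])/6+[140,240],
'side':np.array([(225,70),(408,125),(278,200),(98,140)])/7+[250,120]}
b={'scene':np.array([(82,132),(218,100),(278,198),(135,225)])/5+[290,150],
'side':np.array([(362,345),(463,218),(654,285),(565,415)])/5+[180,210]}
for nm,o,a,z,x0 in (('g',g,46,110,[607,236,.15]),('j',j,80,90,[640,-241,0.1]),('b',b,84,50,[490,195,.1])):
    for cams in (['scene'],['side'],['scene','side']):
        print(nm,cams,*fit(o,a,z,x0,cams))
    
print('rib top scene',onz('scene',(290+168/5,150+95/5),82),'side',onz('side',(180+561/5,210+256/5),82))
S=lambda u,v,z:onz('scene',(290+u/5,150+v/5),z)[:2]
D=lambda u,v,z:onz('side',(180+u/5,210+v/5),z)[:2]
print('sc',S(140,125,64),S(173,150,50),S(196,143,50)); print('sd base',D(516,330,50),D(592,340,50),'top edge',D(516,298,64),D(597,310,64),'rib',D(525,245,82),D(597,255,82))
E
python3 fit1.py
```

```text
g ['scene'] [610.00391838 235.82550935   3.28540836] [[0.3, -0.1], [-0.2, -0.1], [0.1, -0.1], [-0.2, 0.2]]
g ['side'] [6.03861260e+02 2.34835312e+02 1.33462723e-01] [[0.6, -0.1], [-0.3, -0.5], [-0.3, 0.3], [0.1, 0.2]]
g ['scene', 'side'] [605.70964095 235.42684588   1.70954714] [[-1.3, -0.9], [-0.7, -1.2], [-1.1, -1.1], [-0.9, -1.2], [-1.4, -0.6], [-1.3, 0.3], [-0.9, 0.1], [-0.5, -0.2]]
j ['scene'] [ 648.81973586 -244.55711258    1.35979745] [[-0.1, 0.2], [-0.2, -0.2], [-0.1, -0.1], [0.4, 0.1]]
j ['side'] [ 6.42439249e+02 -2.42696021e+02 -2.14687975e-01] [[-0.8, 0.2], [0.3, -0.2], [0.4, -0.1], [0.2, 0.2]]
j ['scene', 'side'] [ 6.45996768e+02 -2.44875671e+02 -2.11546962e-01] [[0.1, -0.8], [-0.5, -0.8], [-0.6, -1.2], [-0.5, -1.0], [-1.8, -0.4], [-0.7, -0.7], [-0.5, -0.7], [-0.7, -0.5]]
b ['scene'] [ 4.65302471e+02  2.08678332e+02 -5.09601693e-02] [[-0.5, -0.5], [-0.3, 0.8], [0.4, -0.3], [0.4, -0.1]]
b ['side'] [ 4.56620072e+02  2.11962418e+02 -4.17544704e-02] [[1.1, -0.2], [-0.5, 0.2], [-0.9, -0.4], [0.3, 0.2]]
b ['scene', 'side'] [458.51461786 210.86948101   1.52673016] [[-0.4, -1.0], [0.1, -2.2], [-0.1, -1.7], [-0.8, -2.1], [-1.1, -0.3], [-1.5, -1.1], [-0.5, -0.5], [0.4, -0.7]]
rib top scene [445.44133538 209.16963123  82.        ] side [438.63604932 210.52390173  82.        ]
sc [444.12025881 194.46489748] [455.10693556 210.32144345] [454.24985206 224.60079956]
sd base [451.08778132 220.13755256] [423.72621234 213.14845841] top edge [452.05601993 219.13766996] [422.77109065 212.52042446] rib [452.93848963 210.32790883] [427.06010694 204.2254466 ]
```

The small grinder is at about (606,235), the stopper at about (440,210) and the jar at about (646,-244). I'll go over the stopper to look with the wrist camera.

>>> send_rows([
  [0.038,0.032,0],
  [0.076,0.064,0],
  [0.114,0.096,0],
  [0.152,0.128,0],
  [0.19,0.16,0],
  [0.228,0.192,0],
  [0.266,0.224,0],
  [0.304,0.256,0],
  [0.342,0.288,0],
  [0.379,0.317,0],
  [0.379,0.317,0],
  [0.379,0.317,0],
], yaw=[-3,-6,-9,-12,-15,-18,-21,-24,-27,-27,-27,-27], fingers=[0,0,0,0,0,0,0,0,0,0,0,0])

```text
clock: 1.35
position: [440.2, 210.3, 230.7]
ee_rot: [0.993, 0.117, -0.001, 0.001]
contact_force: [-1.6, 0.3, 0.2]
gripper_width: 85.6
```

Run:
```python
from h import *
s=read_state();print(s['clock'],s['position'],R.from_quat(s['ee_rot']).as_matrix().round(3).tolist())
im=get_image('wrist');cv2.imwrite('pics/w1.png',im)
np.savez('w1.npz',p=s['position'],q=s['ee_rot'])
crop(im,160,130,200,150,4,'w1c.png')
```

```text
1.35 [440.19994023 210.255576   230.71786056] [[0.973, 0.232, -0.001], [0.232, -0.973, -0.002], [-0.001, 0.002, -1.0]]
```

View pics/w1.png

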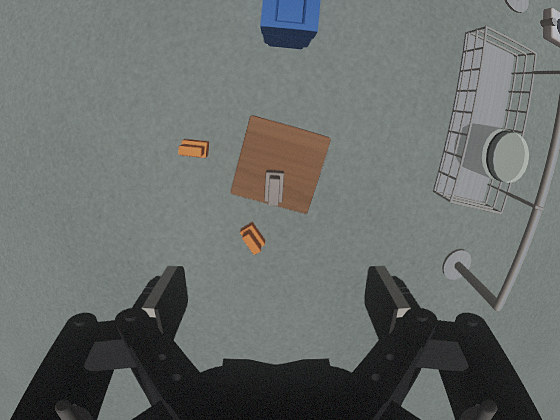

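View pics/w1c.png

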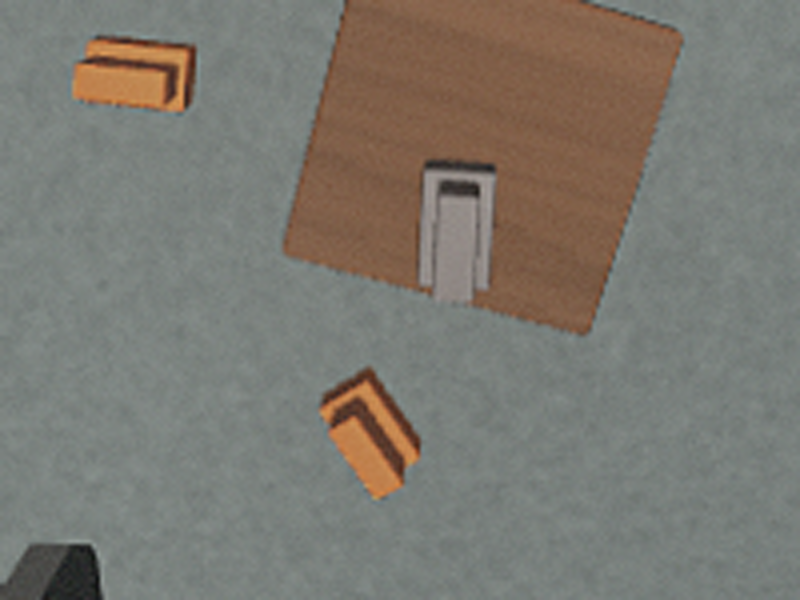

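The wrist view shows the grey stopper at crop (455,240), nearly aligned with the tool. The small grinder is at the top of the image, with its recess long along tool x.

Run:
```python
from h import *
d=np.load('w1.npz');p,q=d['p'],d['q']
cv=lambda L:np.array(L)/4+[160,130]
for z,L in ((82,[(438,195),(478,195),(472,301),(432,301)]),(64,[(425,172),(494,172),(489,290),(420,287)])):
    W=np.array([wonz(c,p,q,z) for c in cv(L)])[:,:2]
    print(z,W.mean(0),'len',np.linalg.norm(W[0]-W[3]),np.linalg.norm(W[1]-W[2]),np.linalg.norm(W[0]-W[1]),'yaw',[np.degrees(np.arctan2(*(a-b)[::-1])) for a,b in ((W[0],W[3]),(W[1],W[2]))],np.degrees(np.arctan2(*(W[0]-W[1])[::-1]))-90)
    Rt=R.from_quat(q).as_matrix();print('tool delta',Rt.T@(np.r_[W.mean(0),z]-p))
im=cv2.imread('pics/w1.png');crop(im,220,0,140,60,5,'w1g.png')
```

```text
82 [438.93987671 211.84508832] len 25.561658930933554 25.549524165800744 9.179049268795872 yaw [np.float64(9.953102467297722), np.float64(10.442215900962733)] 13.379206061388004
tool delta [ -0.65228802  -2.0872125  148.71561593]
64 [438.64937785 211.33881971] len 29.21532889434386 29.978666687833 16.73977195435907 yaw [np.float64(10.530857214244064), np.float64(11.410283553171059)] 13.383699229458827
tool delta [ -1.02768798  -1.69232395 166.71683354]
```

View pics/w1g.png

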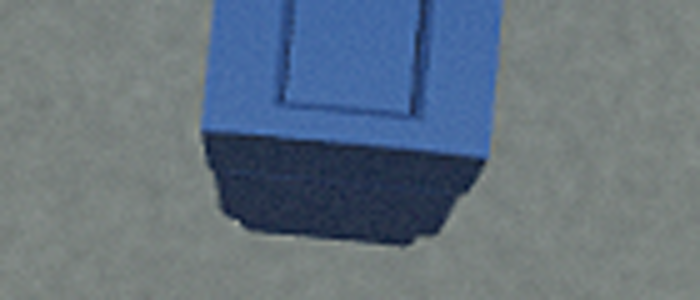

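>>> send_rows([
  [-0.0008,-0.0019,0.04],
  [-0.0008,-0.0019,0.08],
  [-0.0008,-0.0019,0.11],
  [-0.0008,-0.0019,0.11],
  [-0.0008,-0.0019,0.11],
], yaw=[2,2,2,2,2], fingers=[0,0,0,0,0])

```text
clock: 1.9
position: [438.4, 213.8, 121.4]
ee_rot: [0.995, 0.102, -0.0, 0.001]
contact_force: [-0.5, 0.7, -0.3]
gripper_width: 85.9
```

Run:
```python
from h import *
s=read_state();print(s['clock'],s['position'],R.from_quat(s['ee_rot']).as_matrix().round(4).tolist())
im=get_image('wrist')
np.savez('w2.npz',p=s['position'],q=s['ee_rot']);cv2.imwrite('pics/w2.png',im)
crop(im,200,170,160,120,5,'w2c.png')
```

```text
1.9 [438.43040587 213.84747903 121.37075095] [[0.9792, 0.2028, -0.0003], [0.2028, -0.9792, -0.0022], [-0.0008, 0.0021, -1.0]]
```

View pics/w2c.png

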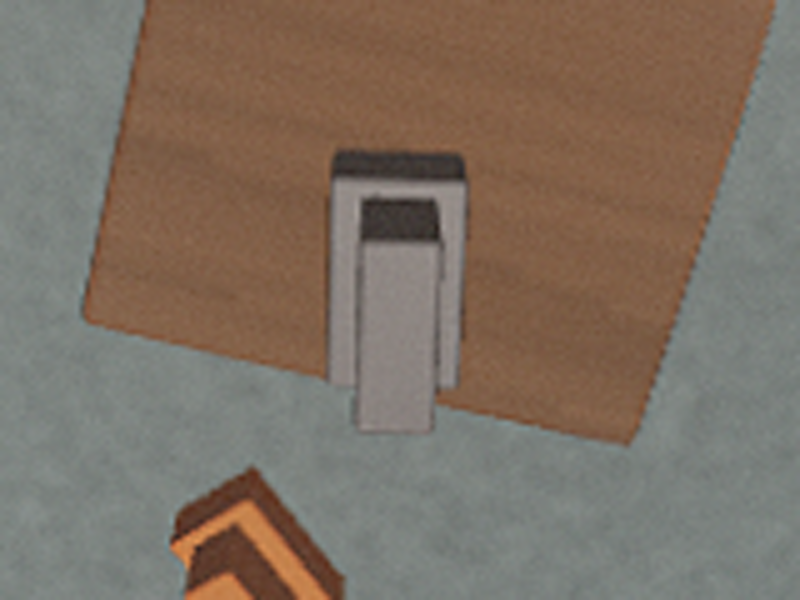

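The stopper is centred at about crop (398,335) and its edges are almost parallel to tool x.

```bash
cat > m.py <<'E'
from h import *
def quad(L,z,p,q,s,off,v=True):
    W=np.array([wonz(np.array(c)/s+off,p,q,z) for c in L])[:,:2]
    l1=W[0]-W[3];l2=W[1]-W[2]
    yaw=np.degrees(np.arctan2(*((l1+l2)/2)[::-1])); yaw2=np.degrees(np.arctan2(*((W[0]-W[1]+W[3]-W[2])/2)[::-1]))-90
    Rt=R.from_quat(q).as_matrix()
    print(z,'c',W.mean(0).round(2),'len',np.linalg.norm(l1).round(1),np.linalg.norm(l2).round(1),'wid',np.linalg.norm(W[0]-W[1]).round(1),np.linalg.norm(W[2]-W[3]).round(1),'yaw',yaw.round(2),yaw2.round(2),'toolyaw',np.degrees(np.arctan2(Rt[1,0],Rt[0,0])).round(2),'tool d',(Rt.T@(np.r_[W.mean(0),z]-p)).round(2))
    return W
E
python3 - <<'E'
from m import *
d=np.load('w2.npz');p,q=d['p'],d['q']
quad([(362,241),(440,241),(434,433),(355,433)],82,p,q,5,[200,170])
quad([(333,180),(467,180),(457,389),(329,384)],64,p,q,5,[200,170])
E
```

```text
82 c [438.98 211.78] len 25.5 25.5 wid 9.3 9.9 yaw 10.16 11.59 toolyaw 11.7 tool d [ 0.15  2.05 39.37]
64 c [438.97 211.69] len 29.0 29.7 wid 17.3 17.4 yaw 10.11 10.38 toolyaw 11.7 tool d [ 0.14  2.1  57.38]
```

>>> send_rows([
  [0,0.002,0.02],
  [0,0.002,0.04],
  [0,0.002,0.045],
  [0,0.002,0.045],
  [0,0.002,0.045],
], yaw=[1.2,1.2,1.2,1.2,1.2], fingers=[0,0,0,0,0])

```text
clock: 2.45
position: [440.5, 213.2, 78.8]
ee_rot: [0.996, 0.092, 0.002, -0.001]
contact_force: [-0.5, 0.5, -0.8]
gripper_width: 85.3
```

Run:
```python
from h import *
s=read_state();print(s['clock'],s['position'],s['joint_vel'].round(4),R.from_quat(s['ee_rot']).as_matrix().round(4).tolist())
im=get_image('wrist')
np.savez('w3.npz',p=s['position'],q=s['ee_rot']);cv2.imwrite('pics/w3.png',im)
crop(im,180,180,200,150,4,'w3c.png')
s=read_state();print(s['clock'],s['position'])
```

```text
2.45 [440.46745278 213.17439341  78.81259609] [-0.0015 -0.0029 -0.0005 -0.0023  0.0044 -0.0007] [[0.9832, 0.1826, 0.0039], [0.1826, -0.9832, 0.0014], [0.0041, -0.0007, -1.0]]
2.5 [440.43921207 213.09237249  78.78956651]
```

View pics/w3c.png

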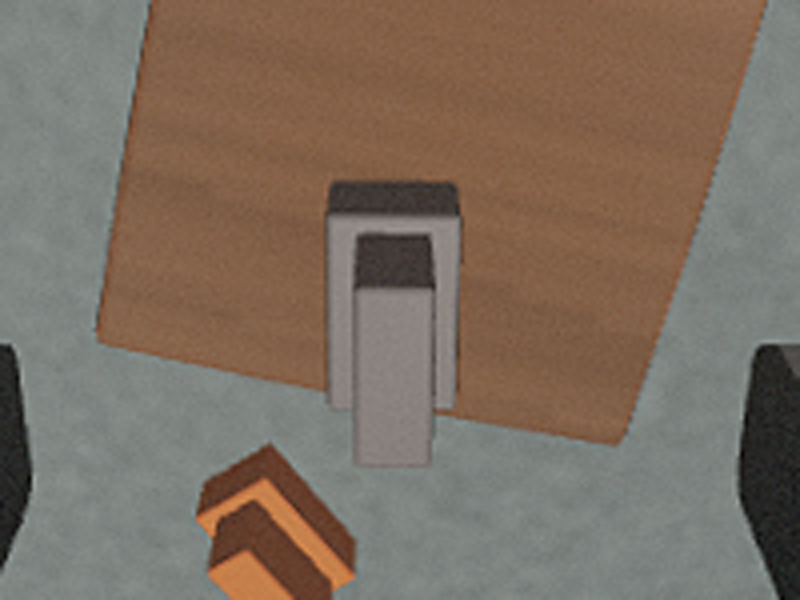

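Run:
```python
from m import *
d=np.load('w3.npz');p,q=d['p'],d['q']
quad([(355,288),(434,288),(431,466),(353,466)],82,p,q,4,[180,180])
quad([(327,214),(460,214),(456,409),(328,408)],64,p,q,4,[180,180])
ps=[]
for _ in range(5): ps.append(read_state()['position'])
print(np.ptp(ps,axis=0))
```

```text
82 c [439.07 211.9 ] len 25.3 25.3 wid 9.4 9.9 yaw 10.01 10.45 toolyaw 10.52 tool d [-1.59  1.   -3.19]
64 c [439.1  211.84] len 29.5 29.7 wid 17.4 17.9 yaw 10.3 10.21 toolyaw 10.52 tool d [-1.65  1.07 14.81]
[0. 0. 0.]
```

>>> send_rows([
  [-0.0015,0.001,0.006],
  [-0.0015,0.001,0.012],
  [-0.0015,0.001,0.012],
  [-0.0015,0.001,0.012],
  [-0.0015,0.001,0.012],
  [-0.0015,0.001,0.012],
  [-0.0015,0.001,0.012],
  [-0.0015,0.001,0.012],
  [-0.0015,0.001,0.012],
  [-0.0015,0.001,0.012],
  [-0.0015,0.001,0.012],
  [-0.0015,0.001,0.012],
], yaw=[0,0,0,0,0,0,0,0,0,0,0,0], fingers=[0,0,0,150,200,255,255,255,255,255,255,255])

```text
clock: 3.7
position: [439.4, 212.0, 67.0]
ee_rot: [0.996, 0.092, 0.002, -0.001]
contact_force: [-1.1, 0.3, 2.9]
gripper_width: 8.4
```

Run:
```python
from h import *
s=read_state();print(s['clock'],s['position'],s['gripper_width'])
im=get_image('wrist')
np.savez('w4.npz',p=s['position'],q=s['ee_rot']);cv2.imwrite('pics/w4.png',im)
crop(im,180,180,200,150,4,'w4c.png')
```

```text
3.7 [439.39300513 212.02303584  67.02698909] 8.438540557351818
```

View pics/w4c.png

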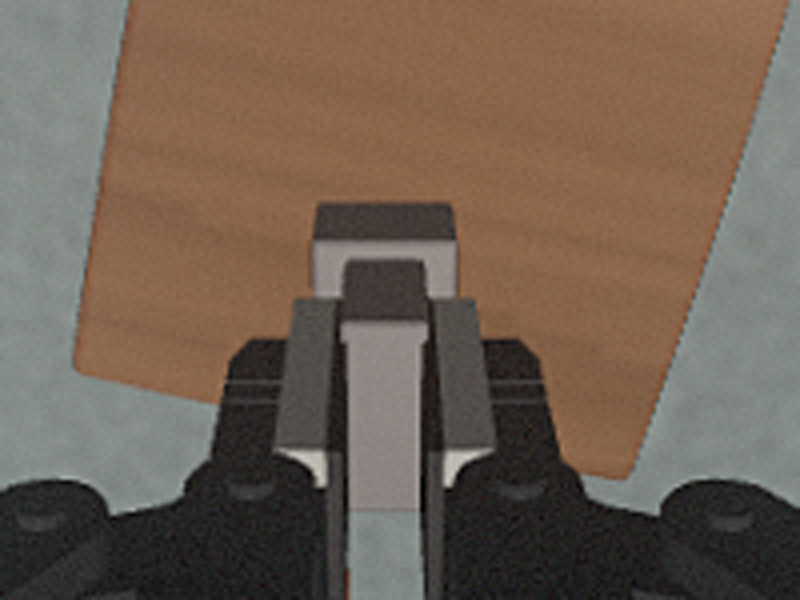

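>>> send_rows([
  [0,0,-0.02],
  [0,0,-0.06],
  [0.02,0,-0.1],
  [0.06,0.004,-0.133],
  [0.09,0.005,-0.133],
  [0.118,0.005,-0.133],
  [0.118,0.005,-0.133],
  [0.118,0.005,-0.133],
  [0.118,0.005,-0.133],
], yaw=[0,0,0,2.3,2.3,2.3,2.3,2.3,2.3], fingers=[255,255,255,255,255,255,255,255,255])

```text
clock: 4.65
position: [554.7, 228.0, 199.9]
ee_rot: [0.997, 0.072, 0.001, -0.0]
contact_force: [-0.2, -1.2, -0.0]
gripper_width: 8.6
```

Run:
```python
from h import *
s=read_state();print(s['clock'],s['position'],s['gripper_width'],R.from_quat(s['ee_rot']).as_matrix().round(4).tolist())
im=get_image('wrist')
np.savez('w5.npz',p=s['position'],q=s['ee_rot']);cv2.imwrite('pics/w5.png',im)
```

```text
4.65 [554.72460208 228.01145286 199.88259174] 8.574090520640071 [[0.9897, 0.143, 0.0028], [0.143, -0.9897, 0.0011], [0.0029, -0.0007, -1.0]]
```

View pics/w5.png

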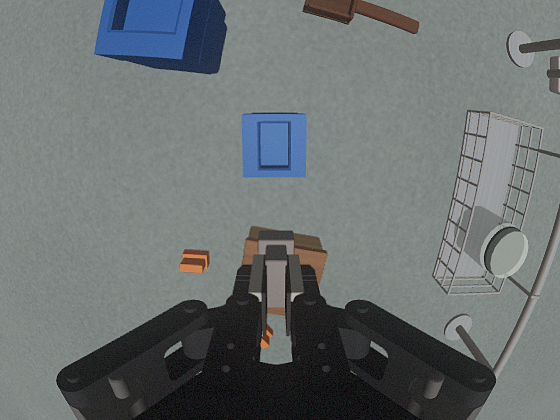

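The small grinder is seen nearly from above at (274,145) and the gripped stopper at (276,240). I'll enlarge both.

Run:
```python
from h import *
im=cv2.imread('pics/w5.png');crop(im,230,100,90,90,6,'w5g.png');crop(im,230,220,90,90,6,'w5s.png')
```

```text
(no output)
```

View pics/w5g.png

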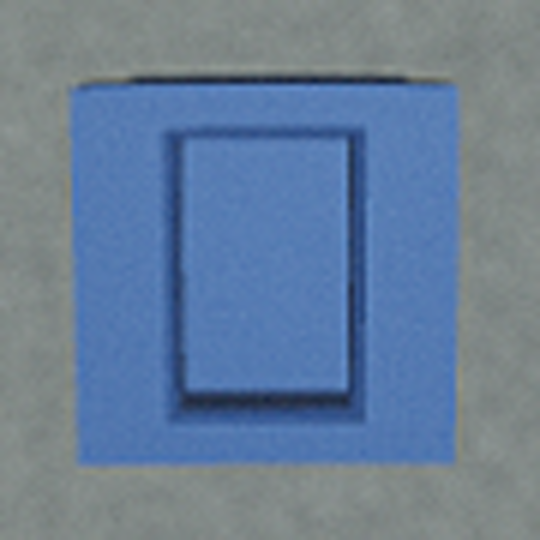

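View pics/w5s.png

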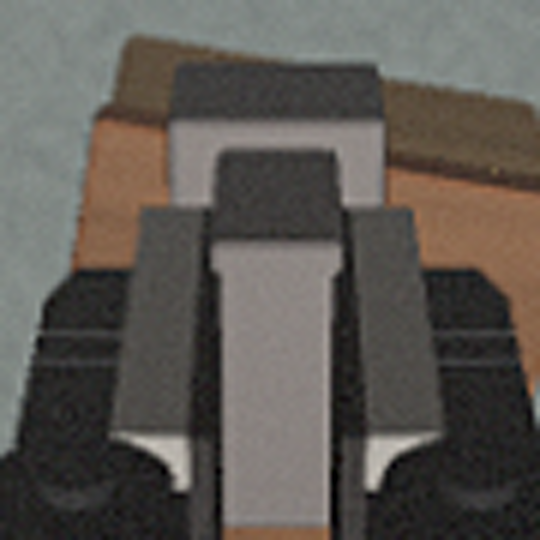

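```bash
cat > fitw.py <<'E'
from h import *
# fit pose in tool frame (tool z down). model pts in obj frame w/ z up.
def fitobj(model,uv,x0,fixz=None):
    model=np.float64(model);uv=np.float64(uv)
    def f(p):
        x,y,z,t=p[0],p[1],(fixz if fixz is not None else p[2]),p[-1]
        c,s=np.cos(t),np.sin(t)
        P=np.c_[x+c*model[:,0]-s*model[:,1], y+s*model[:,0]+c*model[:,1], z-model[:,2]]
        return (wproj(P,np.zeros(3),[0,0,0,1.])-uv).ravel()
    r=least_squares(f,x0);return r.x,f(r.x).reshape(-1,2)
def sq(a,b,z): return [(a/2,-b/2,z),(a/2,b/2,z),(-a/2,b/2,z),(-a/2,-b/2,z)]
E
python3 - <<'E'
from fitw import *
d=np.load('w5.npz')
c=lambda L,o:np.array(L)/6+o
st=[(15,-9,14),(15,9,14),(15,-9,0),(15,9,0),(13,-5,32),(13,5,32),(-13,-5,32),(-13,5,32)]
us=c([(170,118),(385,118),(175,63),(380,65),(213,245),(339,245),(222,525),(330,525)],[230,220])
x,e=fitobj(st,us,[0,0,16,0]);print('stopper',x.round(3),e.round(2).tolist())
xs=x
ug=c([(70,85),(460,87),(456,464),(77,465)],[230,100])
x,e=fitobj(sq(46,46,0),ug,[50,0,90,0]);print('g outer',x.round(3),e.round(2).tolist())
ur=c([(165,130),(365,130),(365,422),(168,422)],[230,100])
x2,e=fitobj(sq(33,21,0),ur,[50,0,90,0]);print('recess',x2.round(3),e.round(2).tolist())
zz=d['p'][2]-110
x3,e=fitobj(sq(46,46,0)+sq(33,21,0),np.r_[ug,ur],[50,0,90,0]);print('both',x3.round(3),e.round(2).tolist())
x3,e=fitobj(sq(46,46,0)+sq(33,21,0),np.r_[ug,ur],[50,0,0],fixz=zz);print('both fix',zz,x3.round(3),e.round(2).tolist())
print('stop->recess',x3[:2]-xs[:2],np.degrees(x3[-1]-xs[-1]))
E
```

```text
stopper [-2.3040e+00 -7.1000e-02  2.0625e+01  4.0000e-03] [[-0.13, 0.86], [-0.05, 0.97], [0.33, -0.35], [-0.59, -0.58], [-0.34, -0.31], [0.76, -0.25], [-1.26, -0.2], [1.22, -0.14]]
g outer [49.652 -1.235 89.128 -0.   ] [[-0.01, 0.19], [0.17, -0.24], [-0.23, 0.08], [0.07, -0.03]]
recess [ 5.1861e+01 -1.1510e+00  7.0487e+01 -3.0000e-03] [[0.53, -0.32], [-0.46, -0.44], [-0.73, 0.33], [0.66, 0.43]]
both [ 5.0267e+01 -1.2090e+00  8.3797e+01 -1.0000e-03] [[-0.79, -0.47], [0.93, -0.94], [0.51, 0.84], [-0.62, 0.77], [1.52, 1.04], [-1.38, 0.98], [-1.69, -1.14], [1.52, -1.09]]
both fix 89.88259174490986 [ 4.954e+01 -1.233e+00 -1.000e-03] [[0.09, 0.33], [0.05, -0.13], [-0.3, -0.01], [0.2, -0.08], [1.93, 1.62], [-1.78, 1.56], [-2.07, -1.76], [1.9, -1.72]]
stop->recess [51.84438021 -1.16182907] -0.2758029212716873
```

Run:
```python
from fitw import *
im=cv2.imread('pics/w5.png');crop(im,250,225,50,38,14,'w5s2.png')
st=np.float64([(15,-9,14),(15,9,14),(15,-9,0),(15,9,0),(13,-5,32),(13,5,32),(-13,-5,32),(-13,5,32),(13,-5,14),(13,5,14)])
for x,z in ((0,17),(-1,17),(-2,17),(-2.3,20),(0,16),(0,18)):
    P=np.c_[st[:,0]+x,st[:,1],z-st[:,2]]
    print(x,z,((wproj(P,np.zeros(3),[0,0,0,1.])-[230,220])*6).round(0).tolist())
```

```text
0 17 [[167.0, 115.0], [388.0, 115.0], [175.0, 52.0], [379.0, 52.0], [209.0, 238.0], [346.0, 238.0], [214.0, 527.0], [341.0, 527.0], [216.0, 138.0], [338.0, 138.0]]
-1 17 [[167.0, 127.0], [388.0, 127.0], [175.0, 63.0], [379.0, 63.0], [210.0, 250.0], [346.0, 250.0], [215.0, 537.0], [340.0, 537.0], [216.0, 149.0], [338.0, 149.0]]
-2 17 [[167.0, 138.0], [387.0, 138.0], [175.0, 73.0], [379.0, 73.0], [210.0, 262.0], [346.0, 262.0], [215.0, 547.0], [340.0, 547.0], [216.0, 160.0], [338.0, 160.0]]
-2.3 20 [[169.0, 126.0], [385.0, 126.0], [177.0, 64.0], [377.0, 64.0], [211.0, 247.0], [344.0, 247.0], [216.0, 528.0], [339.0, 528.0], [217.0, 148.0], [337.0, 148.0]]
0 16 [[166.0, 120.0], [388.0, 120.0], [174.0, 56.0], [380.0, 56.0], [209.0, 244.0], [346.0, 244.0], [214.0, 534.0], [341.0, 534.0], [216.0, 143.0], [339.0, 143.0]]
0 18 [[167.0, 111.0], [387.0, 111.0], [175.0, 48.0], [379.0, 48.0], [210.0, 232.0], [345.0, 232.0], [215.0, 520.0], [340.0, 520.0], [216.0, 133.0], [338.0, 133.0]]
```

View pics/w5s2.png

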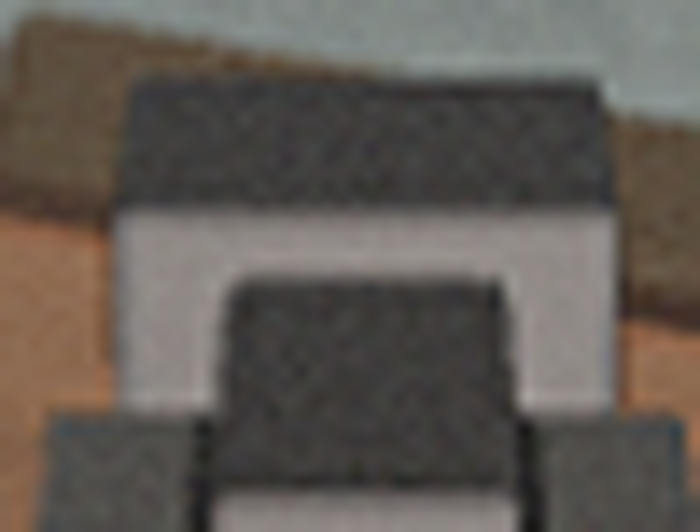

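>>> send_rows([
  [0.025,-0.001,0],
  [0.05,-0.001,0.02],
  [0.05,-0.001,0.05],
  [0.05,-0.001,0.065],
  [0.05,-0.001,0.065],
  [0.05,-0.001,0.065],
  [0.05,-0.001,0.065],
], yaw=[0,0,0,0,0,0,0], fingers=[255,255,255,255,255,255,255])

```text
clock: 5.4
position: [604.8, 236.9, 137.3]
ee_rot: [0.997, 0.072, 0.003, -0.001]
contact_force: [-0.8, -0.0, -0.7]
gripper_width: 8.2
```

Run:
```python
from h import *
s=read_state();print(s['clock'],s['position'],s['gripper_width'],R.from_quat(s['ee_rot']).as_matrix().round(4).tolist())
im=get_image('wrist')
np.savez('w6.npz',p=s['position'],q=s['ee_rot']);cv2.imwrite('pics/w6.png',im)
a=get_image('side');b=get_image('scene');cv2.imwrite('pics/side6.png',a);cv2.imwrite('pics/scene6.png',b)
crop(im,225,205,100,75,8,'w6c.png')
crop(a,175,190,80,60,10,'side6c.png');crop(b,330,160,80,60,10,'scene6c.png')
```

```text
5.4 [604.83474648 236.92433992 137.32211176] 8.238459183469441 [[0.9896, 0.144, 0.0061], [0.144, -0.9896, 0.0028], [0.0065, -0.0018, -1.0]]
```

View pics/w6c.png

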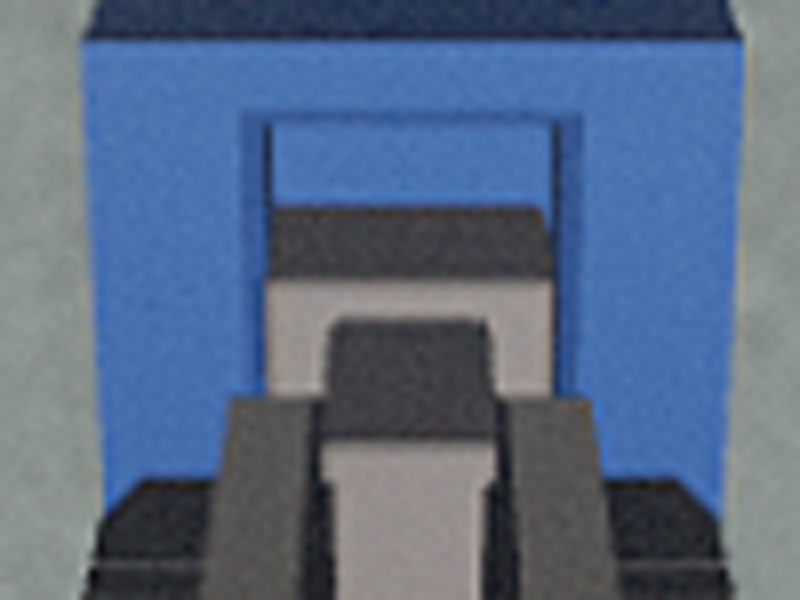

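View pics/side6c.png

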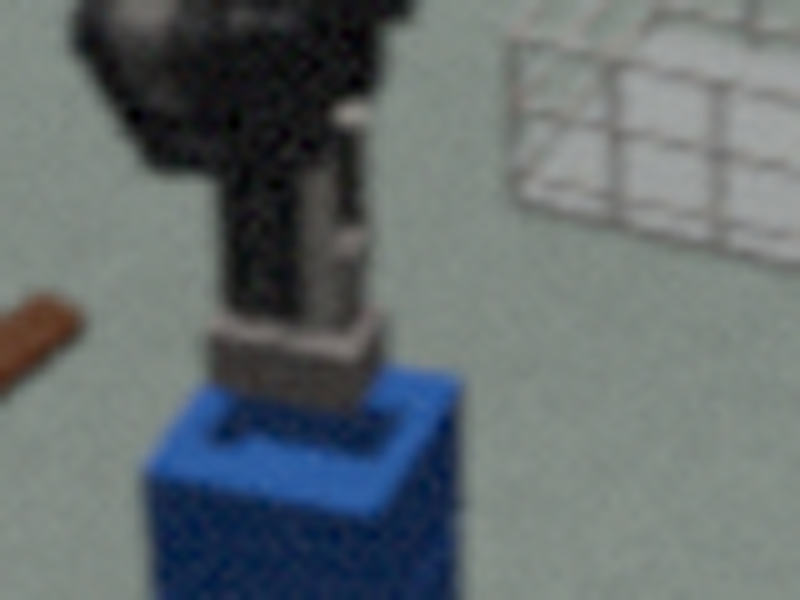

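View pics/scene6c.png

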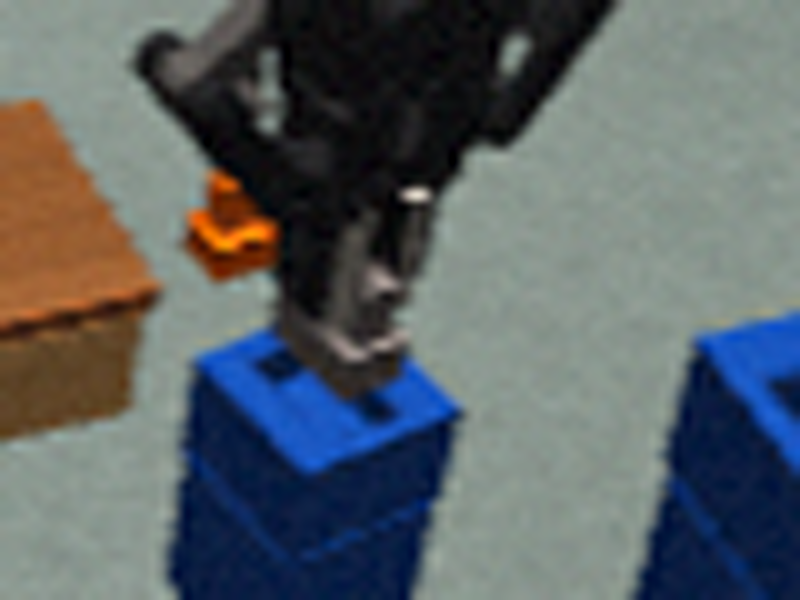

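```bash
cat > fit6.py <<'E'
from fitw import *
def relfit(g_front,g_sides,s_pts,s,off,zs=17,z0=None):
    g_front=np.array(g_front)/s+off;g_sides=np.array(g_sides)/s+off;s_pts=np.array(s_pts)/s+off
    pr=lambda P:wproj(P,np.zeros(3),[0,0,0,1.])
    def f(p):
        x,y,z,t,a,b=p;c,n=np.cos(t),np.sin(t)
        M=np.array([(23,-23),(23,23),(a,-23),(b,23)])
        P=np.c_[x+c*M[:,0]-n*M[:,1],y+n*M[:,0]+c*M[:,1],np.full(4,z if z0 is None else z0)]
        return (pr(P)-np.r_[g_front,g_sides]).ravel()
    r=least_squares(f,[0,0,25,0,0,0]);print('g',r.x.round(3),f(r.x).round(2))
    m=np.float64([(15,-9,14),(15,9,14),(15,-9,0),(15,9,0),(13,-5,32),(13,5,32)])
    for z in (zs-1,zs,zs+1,None):
        x,e=fitobj(m,s_pts,[0,0,zs,0],fixz=z);print('s',z,x.round(3),'rel',(r.x[:2]-x[:2]).round(2),np.degrees(r.x[3]-x[-1]).round(2),np.abs(e).max().round(2), np.sqrt((e**2).mean()).round(2))
    return r.x
E
python3 - <<'E'
from fit6 import *
a=dict(g_front=[(82,40),(742,40)],g_sides=[(106,490),(725,490)],s_pts=[(266,279),(553,279),(273,206),(545,206),(323,443),(497,443)],s=8,off=[225,205])
relfit(**a); relfit(**a,z0=137.3-110)
E
```

```text
g [-1.2590e+00  3.7200e-01  2.8089e+01 -4.0000e-03 -1.2204e+01 -1.2431e+01] [ 0.03  0.18  0.21 -0.18 -0.03  0.   -0.22 -0.01]
s 16 [-0.131 -0.02   0.001  0.   ] rel [-1.13  0.39] -0.27 1.11 0.64
s 17 [-5.8600e-01 -1.8000e-02  1.8061e+01  0.0000e+00] rel [-0.67  0.39] -0.27 1.01 0.56
s 18 [-1.0410e+00 -1.6000e-02  1.6983e+01  0.0000e+00] rel [-0.22  0.39] -0.27 0.92 0.5
s None [-2.4630e+00 -1.0000e-02  2.1128e+01  0.0000e+00] rel [1.2  0.38] -0.27 0.62 0.4
g [-1.0020e+00  3.7000e-01  5.6384e+01 -4.0000e-03 -1.2045e+01 -1.2271e+01] [-0.16  0.19  0.4  -0.17 -0.2   0.01 -0.04 -0.  ]
s 16 [-0.131 -0.02   0.001  0.   ] rel [-0.87  0.39] -0.27 1.11 0.64
s 17 [-5.8600e-01 -1.8000e-02  1.8061e+01  0.0000e+00] rel [-0.42  0.39] -0.27 1.01 0.56
s 18 [-1.0410e+00 -1.6000e-02  1.6983e+01  0.0000e+00] rel [0.04 0.39] -0.27 0.92 0.5
s None [-2.4630e+00 -1.0000e-02  2.1128e+01  0.0000e+00] rel [1.46 0.38] -0.27 0.62 0.4
```

```bash
cat > fitfix.py <<'E'
from h import *
th=0.139
def off(cam,gc,gl,sc,sl,g0=(606,235.5),s0=None):
    """fit grinder xy with 3 top corners, stopper xyz w/ labelled corners; report rel in grinder axes"""
    Rz=np.array([[np.cos(th),-np.sin(th)],[np.sin(th),np.cos(th)]])
    gl=np.float64(gl);sl=np.float64(sl)
    f=lambda p:(proj(cam,np.c_[gl@Rz.T+p[:2],np.full(len(gl),110)])-gc).ravel()
    g=least_squares(f,g0)
    f2=lambda p:(proj(cam,np.c_[sl[:,:2]@Rz.T+p[:2],sl[:,2]+p[2]])-sc).ravel()
    s=least_squares(f2,[*g.x,118])
    print(cam,g.x.round(2),f(g.x).round(1),'stop',s.x.round(2),f2(s.x).round(1),'rel need (gr. axes)',(Rz.T@(g.x-s.x[:2])).round(2),'h',s.x[2]-110)
    for h in (5,8,10):
        f3=lambda p:f2([*p,110+h]); q=least_squares(f3,g.x); print('  h',h,(Rz.T@(g.x-q.x)).round(2),np.abs(q.fun).max().round(2))
E
python3 - <<'E'
from fitfix import *
# identify corners
for cam,o in (('side',(175,190)),('scene',(330,160))):
    Rz=np.array([[np.cos(th),-np.sin(th)],[np.sin(th),np.cos(th)]])
    for c in ((23,23),(23,-23),(-23,-23),(-23,23)):
        print(cam,c,((proj(cam,[*(Rz@c+[606,235.5]),110])[0]-o)*10).round())
E
```

```text
side (23, 23) [131. 468.]
side (23, -23) [229. 334.]
side (-23, -23) [455. 377.]
side (-23, 23) [365. 515.]
scene (23, 23) [454. 403.]
scene (23, -23) [298. 467.]
scene (-23, -23) [186. 350.]
scene (-23, 23) [340. 289.]
```

Run:
```python
from fitfix import *
A=lambda L,o:np.array(L)/10+o
off('side',A([(148,470),(375,515),(463,378)],(175,190)),[(23,23),(-23,23),(-23,-23)],
 A([(212,345),(212,387),(350,362),(355,412),(383,318)],(175,190)),[(15,9,14),(15,9,0),(-15,9,14),(-15,9,0),(-15,-9,14)])
off('scene',A([(197,360),(312,475),(463,410)],(330,160)),[(-23,-23),(23,-23),(23,23)],
 A([(357,360),(362,398),(410,338),(405,375),(280,343)],(330,160)),[(15,-9,14),(15,-9,0),(15,9,14),(15,9,0),(-15,-9,0)])
```

```text
side [604.02 234.76] [-0.5 -0.1  0.2  0.   0.4 -0. ] stop [659.75 145.92  46.84] [ 0.1 -0.9  0.5  0.5 -0.1  0.  -0.3  0.6 -0.2 -0.3] rel need (gr. axes) [-42.88  95.71] h -63.16474726761444
  h 5 [-3.16  5.03] 1.24
  h 8 [-1.41  1.04] 1.25
  h 10 [-0.25 -1.62] 1.27
scene [609.43 236.75] [ 0.  -0.2 -0.3  0.1  0.3  0.1] stop [513.74 308.04  10.82] [ 0.2  0.2 -1.1  0.1  0.2  0.3 -0.   0.3  0.7 -0.9] rel need (gr. axes) [ 84.89 -83.86] h -99.17666975621478
  h 5 [ 3.25 -5.19] 1.38
  h 8 [ 0.9  -2.93] 1.4
  h 10 [-0.67 -1.42] 1.4
```

>>> send_rows([
  [-0.0005,0.0004,0.004],
  [-0.0005,0.0004,0.008],
  [-0.0005,0.0004,0.01],
  [-0.0005,0.0004,0.012],
  [-0.0005,0.0004,0.014],
  [-0.0005,0.0004,0.016],
  [-0.0005,0.0004,0.016],
], yaw=[-0.3,-0.3,-0.3,-0.3,-0.3,-0.3,-0.3], fingers=[255,255,255,255,255,255,255])

```text
clock: 6.25
position: [604.1, 236.2, 120.4]
ee_rot: [0.997, 0.075, 0.002, -0.001]
contact_force: [-0.4, 0.3, -1.1]
gripper_width: 8.4
```

Run:
```python
from h import *
s=read_state();print(s['clock'],s['position'],s['gripper_width'],s['contact_force'],s['wrist_torque'])
im=get_image('wrist')
np.savez('w7.npz',p=s['position'],q=s['ee_rot']);cv2.imwrite('pics/w7.png',im)
a=get_image('side');cv2.imwrite('pics/side7.png',a)
crop(im,225,205,100,75,8,'w7c.png')
crop(a,175,190,80,60,10,'side7c.png')
```

```text
6.25 [604.13286671 236.19324698 120.42819147] 8.375511390299003 [-0.43902459  0.30219965 -1.13588822] [0.01656787 0.03106185 0.00882551]
```

View pics/w7c.png

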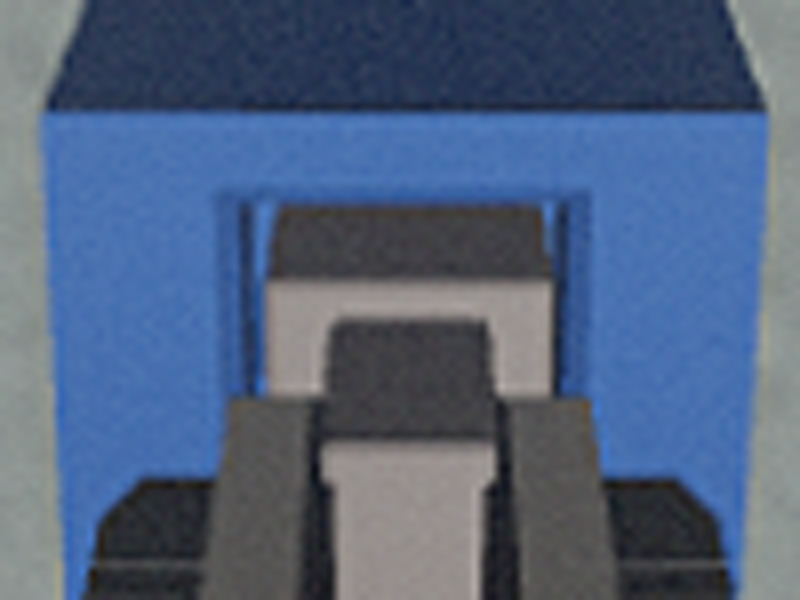

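View pics/side7c.png

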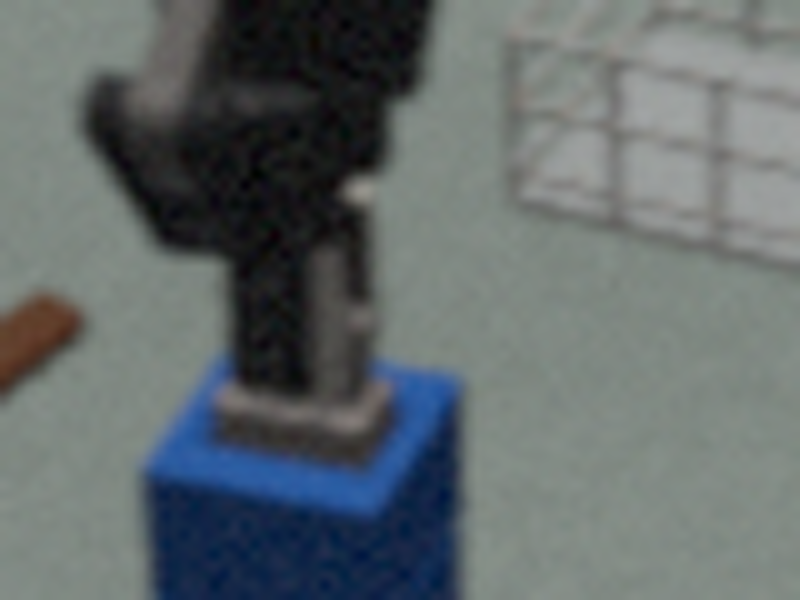

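The stopper entered without contact force. I'll press it home in small steps.

>>> send_rows([
  [0,0,0.003],
  [0,0,0.006],
  [0,0,0.0075],
  [0,0,0.0085],
  [0,0,0.0085],
], yaw=[0,0,0,0,0], fingers=[255,255,255,255,255])

```text
clock: 6.85
position: [604.5, 236.3, 113.1]
ee_rot: [0.997, 0.075, 0.003, -0.001]
contact_force: [-1.0, -0.5, 5.4]
gripper_width: 7.9
```

Run:
```python
from h import *
s=read_state();print(s['clock'],s['position'],s['gripper_width'],s['contact_force'],s['wrist_torque'])
im=get_image('wrist')
np.savez('w8.npz',p=s['position'],q=s['ee_rot']);cv2.imwrite('pics/w8.png',im)
a=get_image('side');cv2.imwrite('pics/side8.png',a)
crop(im,225,205,100,75,8,'w8c.png')
crop(a,175,190,80,60,10,'side8c.png')
```

```text
6.85 [604.47142121 236.32391666 113.14287987] 7.93479116430567 [-0.99592991 -0.46759693  5.41657196] [-0.21545909  0.5832767  -0.05542228]
```

View pics/w8c.png

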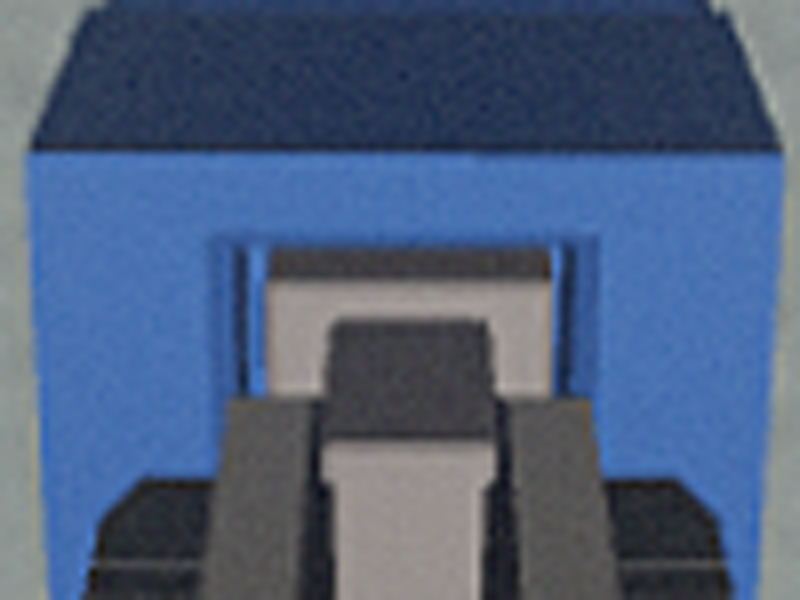

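View pics/side8c.png

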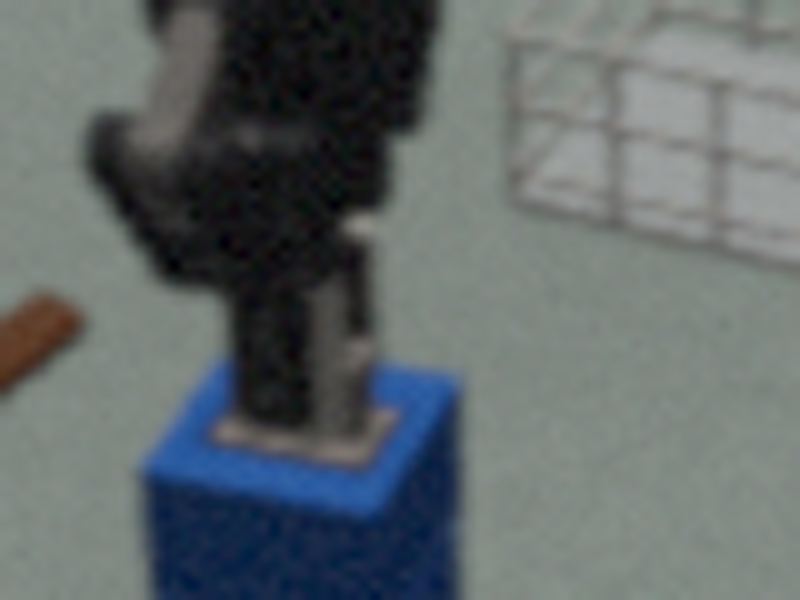

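>>> send_rows([
  [0,0,0.001],
  [0,0,0.002],
  [0,0,0.003],
  [0,0,0.003],
  [0,0,0.003],
], yaw=[0,0,0,0,0], fingers=[255,255,255,255,255])

```text
clock: 7.45
position: [605.2, 236.5, 113.2]
ee_rot: [0.997, 0.075, 0.004, -0.001]
contact_force: [-3.8, -1.9, 13.2]
gripper_width: 8.3
```

Run:
```python
from h import *
s=read_state();print(s['clock'],s['position'],s['gripper_width'],s['contact_force'],s['wrist_torque'],R.from_quat(s['ee_rot']).as_matrix().round(4).tolist())
im=get_image('wrist')
np.savez('w9.npz',p=s['position'],q=s['ee_rot']);cv2.imwrite('pics/w9.png',im)
a=get_image('side');cv2.imwrite('pics/side9.png',a)
crop(im,225,205,100,75,8,'w9c.png')
crop(a,175,190,80,60,10,'side9c.png')
```

```text
7.45 [605.20212026 236.46881582 113.19386507] 8.317941411031827 [-3.80681037 -1.91358344 13.20874149] [-0.38048854  1.33788956  0.04778907] [[0.9887, 0.1499, 0.0086], [0.1499, -0.9887, 0.003], [0.009, -0.0017, -1.0]]
```

View pics/w9c.png

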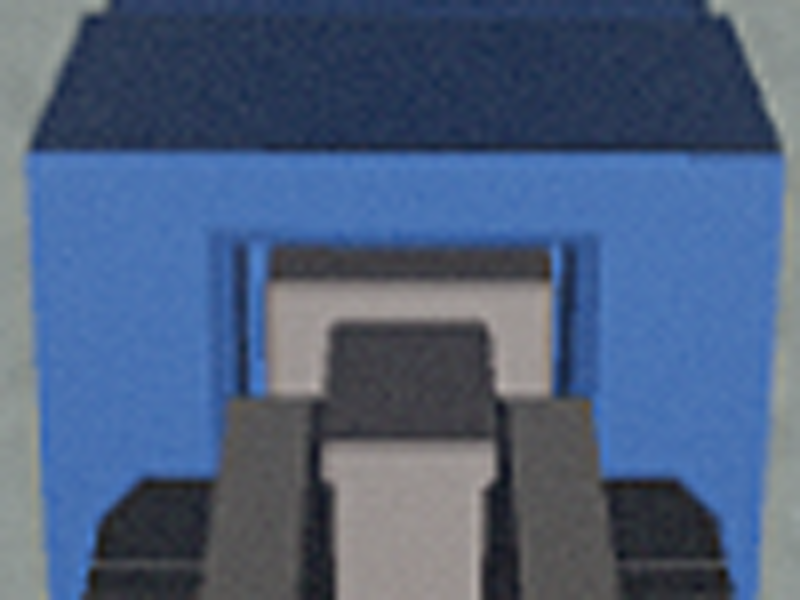

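View pics/side9c.png

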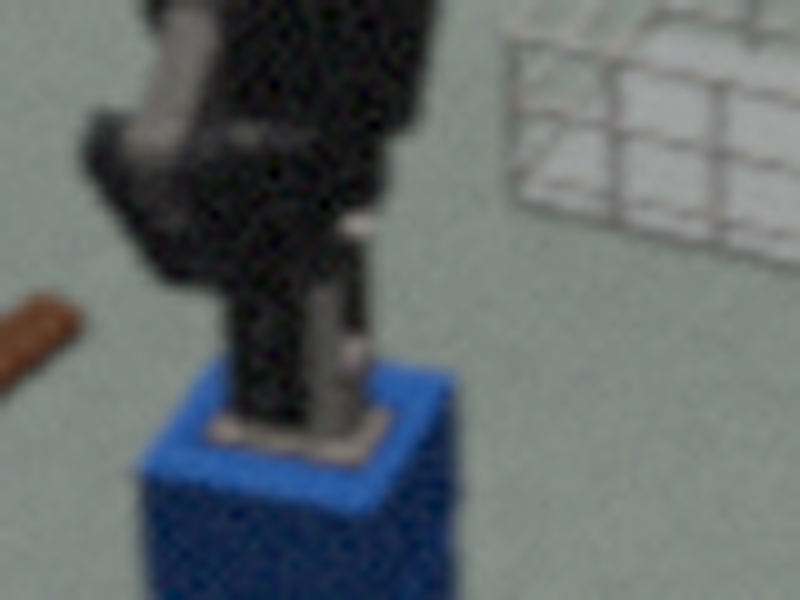

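Run:
```python
from fit6 import *
relfit(g_front=[(27,151),(783,151)],g_sides=[(47,560),(760,560)],s_pts=[(266,279),(553,279),(273,206),(545,206),(323,443),(497,443)],s=8,off=[225,205])
```

```text
g [-2.750e-01 -3.530e-01  3.671e+00  2.000e-03 -5.446e+00 -5.379e+00] [-0.24 -0.06  0.14  0.08  0.26 -0.02 -0.15 -0.01]
s 16 [-0.131 -0.025 17.114  0.   ] rel [-0.14 -0.33] 0.08 1.11 0.64
s 17 [-0.586 -0.023 17.     0.   ] rel [ 0.31 -0.33] 0.08 1.01 0.56
s 18 [-1.041 -0.021 17.     0.   ] rel [ 0.77 -0.33] 0.08 0.92 0.5
s None [-2.4610e+00 -1.5000e-02  2.1125e+01  0.0000e+00] rel [ 2.19 -0.34] 0.08 0.62 0.4
```

Flush to within about 1 mm, with a 13 N push and no further sinking. I'll release and inspect.

>>> send_rows([
  [0,0,-0.001],
  [0,0,-0.002],
  [0,0,-0.002],
  [0,0,-0.002],
  [0,0,-0.002],
  [0,0,-0.002],
  [0,0,-0.03],
  [0,0,-0.07],
  [0,0,-0.09],
  [0,0,-0.09],
  [0,0,-0.09],
], yaw=[0,0,0,0,0,0,0,0,0,0,0], fingers=[255,255,100,0,0,0,0,0,0,0,0])

```text
clock: 8.65
position: [604.2, 236.2, 203.1]
ee_rot: [0.997, 0.075, 0.004, -0.002]
contact_force: [0.2, 0.3, -1.2]
gripper_width: 85.5
```

Run:
```python
from h import *
s=read_state();print(s['clock'],s['position'],s['gripper_width'],s['contact_force'],R.from_quat(s['ee_rot']).as_matrix().round(4).tolist())
im=get_image('wrist')
np.savez('w10.npz',p=s['position'],q=s['ee_rot']);cv2.imwrite('pics/w10.png',im)
a=get_image('side');b=get_image('scene');cv2.imwrite('pics/side10.png',a);cv2.imwrite('pics/scene10.png',b)
crop(im,220,165,110,110,6,'w10c.png')
crop(a,175,210,80,80,8,'side10c.png');crop(b,330,170,80,80,8,'scene10c.png')
```

```text
8.65 [604.16761299 236.23910487 203.13339339] 85.53517268933676 [ 0.24427773  0.27968067 -1.17418141] [[0.9887, 0.1497, 0.0086], [0.1497, -0.9887, 0.0037], [0.009, -0.0024, -1.0]]
```

View pics/w10c.png

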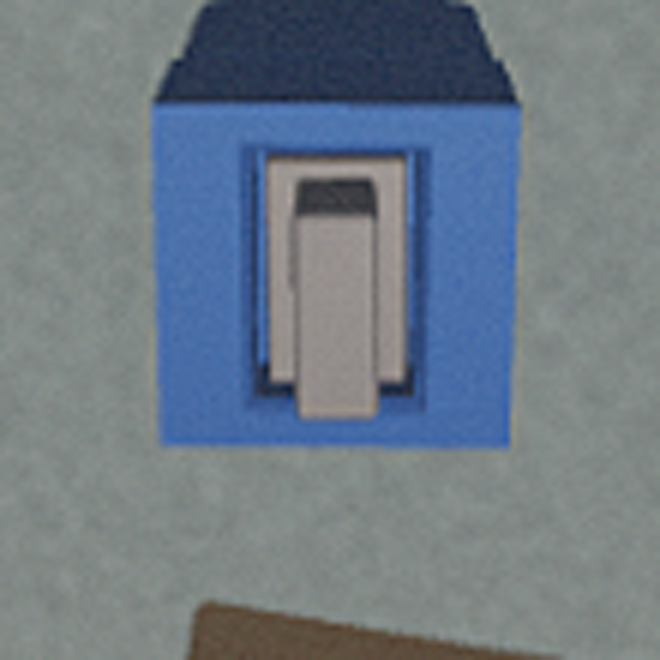

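View pics/side10c.png

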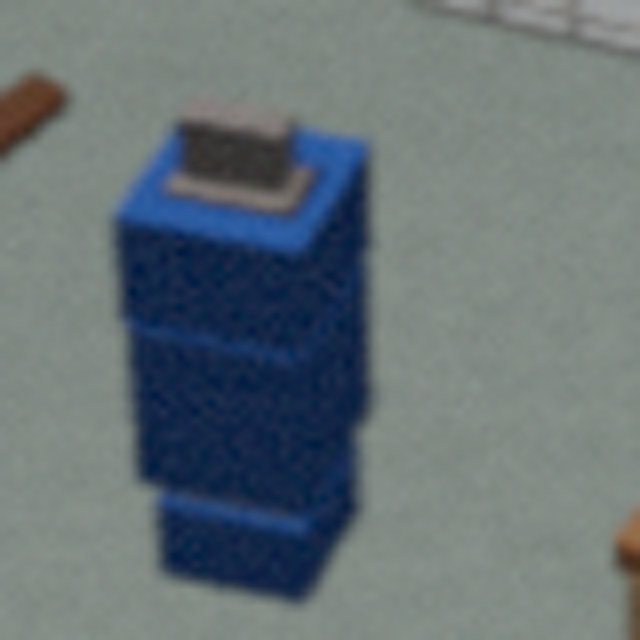

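View pics/scene10c.png

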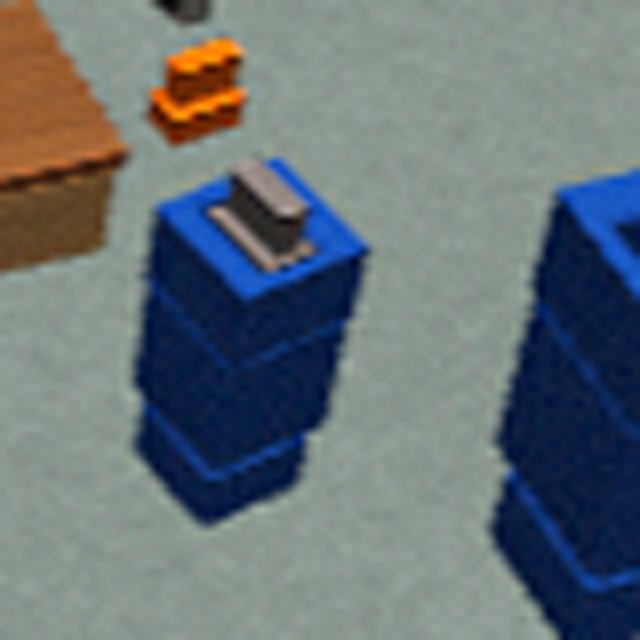

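The stopper sits flush in the recess in all three views. Next I'll locate the grinder for the grip.

Run:
```python
from fitw import *
u=np.array([(155,103),(520,104),(512,446),(160,446)])/6+[220,165]
x,e=fitobj(sq(46,46,0),u,[0,0,93,0]);print(x.round(3),e.round(2).tolist())
x,e=fitobj(sq(46,46,0),u,[0,0,0],fixz=93.1);print(x.round(3),e.round(2).tolist())
```

```text
[-9.0600e-01  1.0100e-01  9.2669e+01  3.0000e-03] [[-0.45, 0.12], [0.4, 0.12], [-0.19, -0.06], [0.25, -0.2]]
[-1.045  0.102  0.003] [[-0.4, 0.17], [0.34, 0.17], [-0.24, -0.12], [0.3, -0.26]]
```

Run:
```python
from h import *
d=np.load('w5.npz')
for uv in ((97,53),(185,57),(218,73),(160,70)):
  for z in (0,140): 
    W=wonz(uv,d['p'],d['q'],z); Rt=R.from_quat(d['q']).as_matrix(); print(uv,z,(Rt.T@(W-d['p']))[:2].round()-[49.6,-1.2])
```

```text
(97, 53) 0 [ 103.4 -202.8]
(97, 53) 140 [  73.4 -119.8]
(185, 57) 0 [ 85.4 -94.8]
(185, 57) 140 [ 62.4 -55.8]
(218, 73) 0 [ 65.4 -58.8]
(218, 73) 140 [ 50.4 -34.8]
(160, 70) 0 [  73.4 -122.8]
(160, 70) 140 [ 55.4 -72.8]
```

View pics/w10.png

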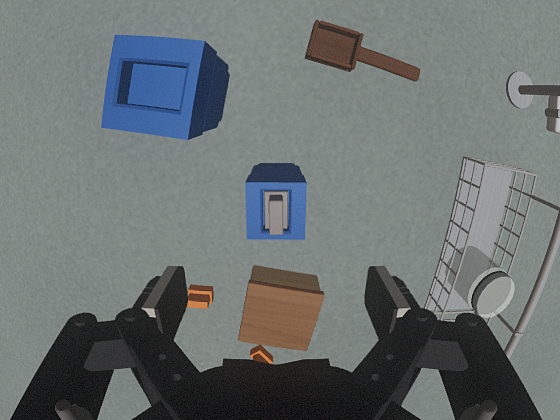

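>>> send_rows([
  [-0.001,0,0.03],
  [-0.001,0,0.07],
  [-0.001,0,0.1],
  [-0.001,0,0.125],
  [-0.001,0,0.132],
  [-0.001,0,0.132],
  [-0.001,0,0.132],
], yaw=[0,0,0,0,0,0,0], fingers=[0,0,0,0,0,0,0])

```text
clock: 9.5
position: [604.3, 236.2, 70.4]
ee_rot: [0.997, 0.075, 0.004, -0.001]
contact_force: [0.4, 0.1, 0.1]
gripper_width: 85.5
```

Run:
```python
from h import *
s=read_state();print(s['clock'],s['position'],s['gripper_width'],s['contact_force'],R.from_quat(s['ee_rot']).as_matrix().round(4).tolist())
im=get_image('wrist');cv2.imwrite('pics/w11.png',im)
```

```text
9.5 [604.27301199 236.22710255  70.42931286] 85.46069261932521 [0.40913145 0.06135315 0.09863416] [[0.9886, 0.1502, 0.0075], [0.1502, -0.9887, 0.002], [0.0077, -0.0009, -1.0]]
```

View pics/w11.png

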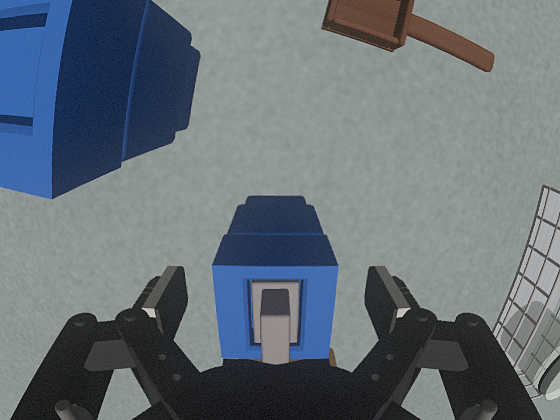

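The grinder is centred between the pads at about (276,310). Closing.

>>> send_rows([
  [0,0,0],
  [0,0,0],
  [0,0,0],
  [0,0,0],
  [0,0,0],
  [0,0,0],
  [0,0,0],
  [0,0,0],
  [0,0,0],
  [0,0,0],
], yaw=[0,0,0,0,0,0,0,0,0,0], fingers=[60,90,255,255,255,255,255,255,255,255])

```text
clock: 10.55
position: [605.1, 236.9, 72.2]
ee_rot: [0.997, 0.075, 0.005, -0.001]
contact_force: [-0.8, 0.1, 5.5]
gripper_width: 45.8
```

Run:
```python
from h import *
s=read_state();print(s['clock'],s['position'],s['gripper_width'],s['contact_force'],R.from_quat(s['ee_rot']).as_matrix().round(4).tolist())
im=get_image('wrist');cv2.imwrite('pics/w12.png',im)
```

```text
10.55 [605.11661861 236.85002845  72.16499304] 45.78746293479974 [-0.76987429  0.12921918  5.54654663] [[0.9885, 0.1506, 0.0103], [0.1505, -0.9886, 0.0036], [0.0107, -0.002, -0.9999]]
```

View pics/w12.png

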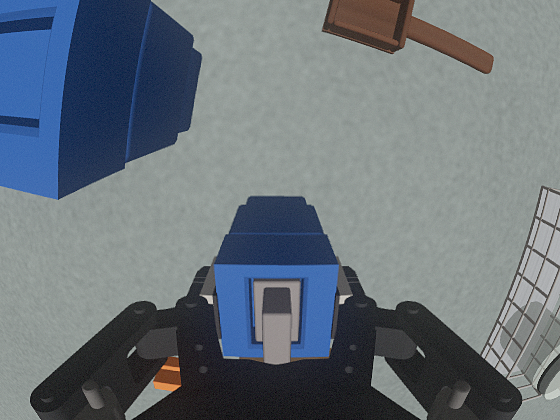

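>>> send_rows([
  [0,0,-0.02],
  [0,0,-0.05],
  [0,0,-0.09],
  [0,0,-0.13],
  [0,0,-0.165],
  [0,0,-0.18],
  [0,0,-0.18],
  [0,0,-0.18],
], yaw=[0,0,0,0,0,0,0,0], fingers=[255,255,255,255,255,255,255,255])

```text
clock: 11.4
position: [602.1, 235.9, 250.0]
ee_rot: [0.997, 0.075, 0.003, -0.001]
contact_force: [0.3, -0.5, -3.4]
gripper_width: 45.3
```

Run:
```python
from h import *
s=read_state();print(s['clock'],s['position'],s['gripper_width'],s['contact_force'],R.from_quat(s['ee_rot']).as_matrix().round(4).tolist())
im=get_image('wrist');cv2.imwrite('pics/w13.png',im);np.savez('w13.npz',p=s['position'],q=s['ee_rot'])
cv2.imwrite('pics/side13.png',get_image('side'))
```

```text
11.4 [602.12056514 235.86892914 249.96419156] 45.319846860006834 [ 0.27775927 -0.48333012 -3.44009584] [[0.9886, 0.1501, 0.0065], [0.1501, -0.9887, 0.0027], [0.0068, -0.0017, -1.0]]
```

View pics/w13.png

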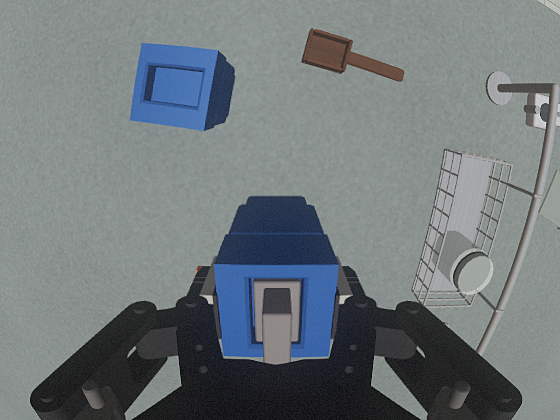

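View pics/side13.png

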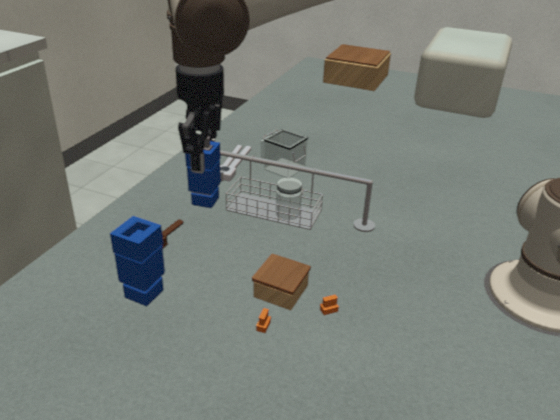

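>>> send_rows([
  [-0.01,0.04,0],
  [-0.02,0.08,0],
  [-0.03,0.12,0],
  [-0.04,0.16,0],
  [-0.05,0.2,0],
  [-0.06,0.24,0],
  [-0.07,0.28,0],
  [-0.08,0.32,0],
  [-0.09,0.36,0],
  [-0.1,0.4,0],
  [-0.108,0.432,0],
  [-0.113,0.449,0],
], yaw=[2,4,6,8,10,12,14,16,18,20,20.8,20.8], fingers=[255,255,255,255,255,255,255,255,255,255,255,255])

```text
clock: 12.7
position: [556.5, -227.6, 246.0]
ee_rot: [0.994, -0.107, 0.001, -0.001]
contact_force: [0.4, 0.5, -2.2]
gripper_width: 45.5
```

>>> send_rows([
  [0,0,0],
  [0,0,0],
  [0,0,0],
], yaw=[0,0,0], fingers=[255,255,255])

```text
clock: 13.0
position: [556.3, -226.8, 245.0]
ee_rot: [0.994, -0.107, -0.0, -0.001]
contact_force: [-0.1, 0.1, -2.2]
gripper_width: 45.5
```

Run:
```python
from h import *
s=read_state();print(s['clock'],s['position'],s['gripper_width'],s['contact_force'],R.from_quat(s['ee_rot']).as_matrix().round(4).tolist())
im=get_image('wrist');cv2.imwrite('pics/w14.png',im);np.savez('w14.npz',p=s['position'],q=s['ee_rot'])
crop(im,210,60,140,105,6,'w14c.png')
```

```text
13.0 [ 556.26659075 -226.78401122  245.01606   ] 45.49477385796366 [-0.14034429  0.08725946 -2.2030161 ] [[0.9771, -0.2129, -0.0004], [-0.2129, -0.9771, 0.0025], [-0.001, -0.0023, -1.0]]
```

View pics/w14.png

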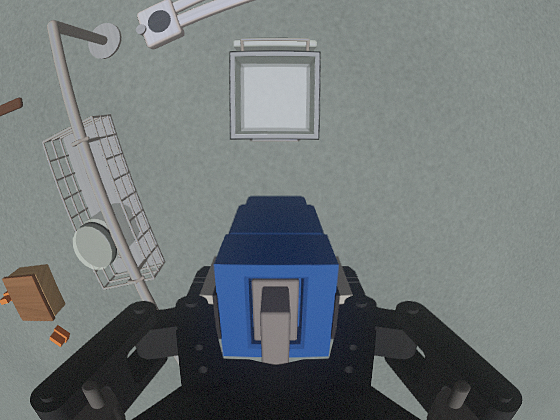

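View pics/w14c.png

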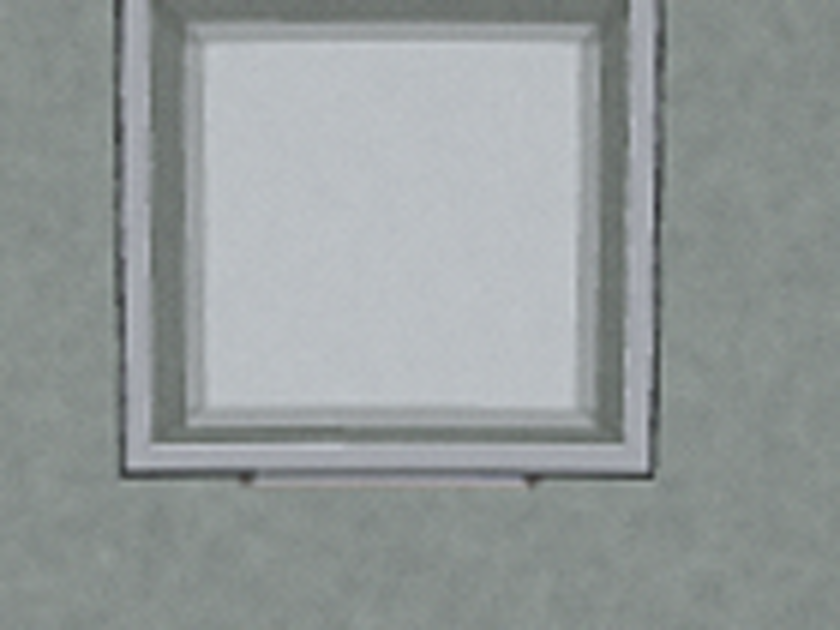

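The jar mouth is clear and squared with the tool, with its rim corners near (230,51), (320,51), (319,139) and (230,139). I'll crop the upper edge and the gripped grinder.

Run:
```python
from h import *
im=cv2.imread('pics/w14.png')
crop(im,215,30,120,40,6,'w14d.png');crop(im,195,185,160,120,5,'w14g.png')
```

```text
(no output)
```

View pics/w14d.png

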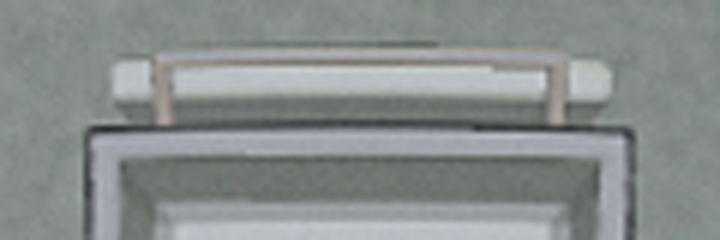

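View pics/w14g.png

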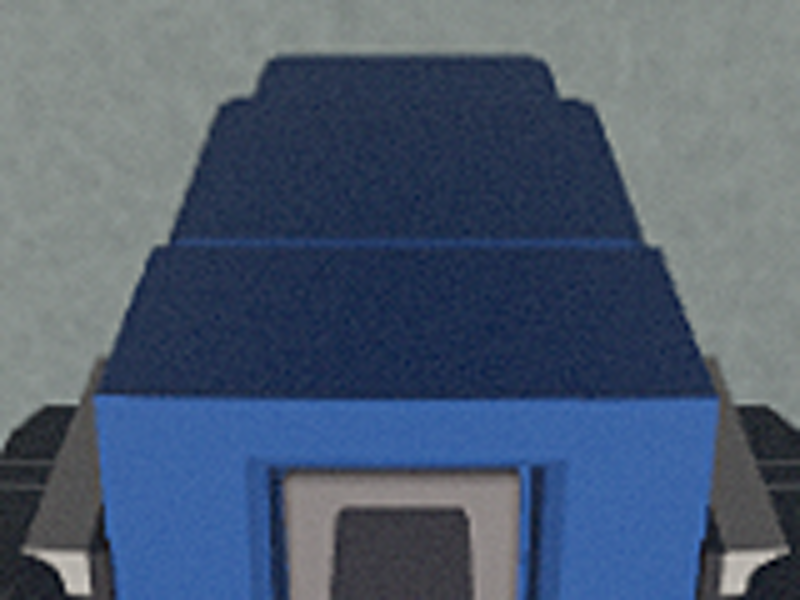

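```bash
cat > g3.py <<'E'
from fitw import *
def fit6d(model,uv,x0):
    model=np.float64(model)
    def f(p):
        P=np.float64(p[:3])+R.from_rotvec(p[3:]).apply(model*[1,1,-1])
        return np.r_[(wproj(P,np.zeros(3),[0,0,0,1.])-uv).ravel(),p[3:]*3]
    r=least_squares(f,x0);return r.x,r.fun[:-3].reshape(-1,2)
E
python3 - <<'E'
from g3 import *
d=np.load('w14.npz');p,q=d['p'],d['q']
uj=np.array([(229.7,51.7),(320.7,51.7),(319.2,139.5),(230.2,139.5)])
xj,e=fitobj(sq(80,80,0),uj,[90,0,155,0]);print('jar',xj.round(3),e.round(2).tolist())
xj,e=fitobj(sq(80,80,0),uj,[90,0,0],fixz=p[2]-90);print('jar fz',p[2]-90,xj.round(3),e.round(2).tolist())
m=[(23,-23,110),(23,23,110),(23,-23,30),(23,23,30),(20,-20,0),(20,20,0)]
ug=np.array([(96,396),(718,397),(222,103),(590,103),(266,58),(548,58)])/5+[195,185]
x,e=fitobj(m,ug,[0,0,70,0]);print('grinder',x.round(3),e.round(2).tolist())
x,e=fit6d(m,ug,[0,0,70,0,0,0]);print('grinder6',x.round(3),e.round(2).tolist())
Rt=R.from_quat(q).as_matrix();print('jar world',p+Rt@[xj[0],xj[1],155])
E
```

```text
jar [ 8.85120e+01 -6.25000e-01  1.48955e+02  3.00000e-03] [[-0.04, -0.2], [-0.2, 0.03], [0.03, 0.21], [0.19, -0.04]]
jar fz 155.01606000068398 [ 8.8695e+01 -6.3800e-01  3.0000e-03] [[0.87, 0.68], [-1.11, 0.9], [-0.84, -0.67], [1.07, -0.91]]
grinder [-3.4670e+00  3.3400e-01  7.6351e+01  1.0000e-03] [[2.3, 1.69], [-2.06, 1.57], [-0.79, -1.63], [0.83, -1.55], [-0.56, -1.21], [0.06, -1.15]]
grinder6 [-3.986e+00  4.460e-01  7.331e+01 -2.000e-03 -2.300e-02  1.000e-03] [[0.65, 0.11], [-0.7, 0.02], [-1.15, -0.65], [1.39, -0.58], [-0.7, 0.53], [0.5, 0.58]]
jar world [ 642.99638583 -244.65296621   89.93293174]
```

>>> send_rows([
  [0.03,-0.001,0],
  [0.06,-0.001,0],
  [0.085,-0.001,0],
  [0.091,-0.001,0.015],
  [0.091,-0.001,0.035],
  [0.091,-0.001,0.05],
  [0.091,-0.001,0.05],
  [0.091,-0.001,0.05],
  [0.091,-0.001,0.05],
], yaw=[0,0,0,0,0,0,0,0,0], fingers=[255,255,255,255,255,255,255,255,255])

```text
clock: 13.95
position: [646.2, -244.7, 196.8]
ee_rot: [0.994, -0.106, 0.001, -0.001]
contact_force: [-0.4, -0.1, -2.3]
gripper_width: 45.3
```

Run:
```python
from h import *
s=read_state();print(s['clock'],s['position'],s['gripper_width'],s['contact_force'],R.from_quat(s['ee_rot']).as_matrix().round(4).tolist())
im=get_image('wrist');cv2.imwrite('pics/w15.png',im);np.savez('w15.npz',p=s['position'],q=s['ee_rot'])
a=get_image('side');b=get_image('scene');cv2.imwrite('pics/side15.png',a);cv2.imwrite('pics/scene15.png',b)
crop(a,235,70,120,120,6,'side15c.png');crop(b,120,190,120,120,6,'scene15c.png')
```

```text
13.95 [ 646.21095138 -244.67711688  196.8116951 ] 45.31521819686413 [-0.41081258 -0.12476402 -2.25727734] [[0.9774, -0.2116, 0.0024], [-0.2116, -0.9774, 0.0015], [0.0021, -0.0019, -1.0]]
```

View pics/w15.png

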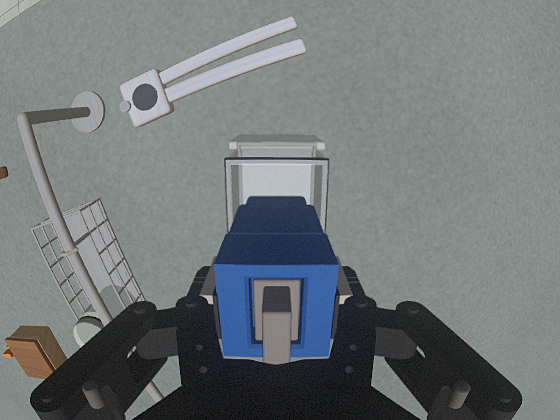

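View pics/side15c.png

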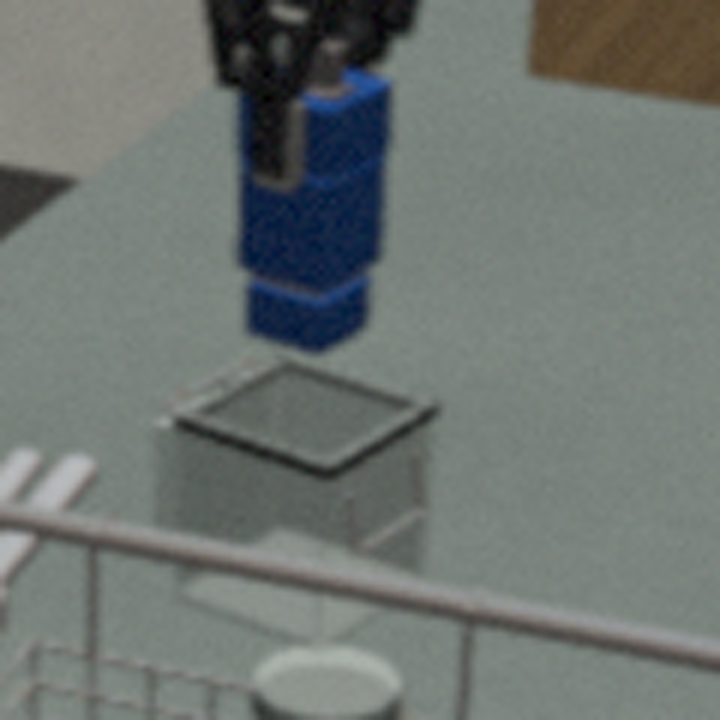

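View pics/scene15c.png

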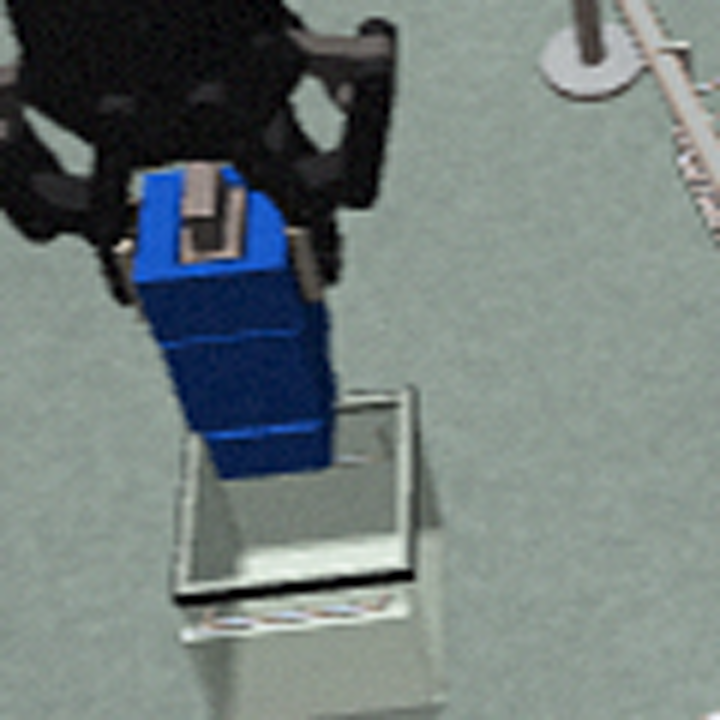

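```bash
cat > foot.py <<'E'
from h import *
J=np.array([643.5,-244.6]);TH=-0.2115
jo={'scene':np.array([(68,115),(292,92),(292,272),(57,297)])/6+[140,240],'side':np.array([(225,70),(408,125),(278,200),(98,140)])/7+[250,120]}
def bias(c):
    P=proj(c,rect(*J,TH,80,80,90)); o=jo[c]
    # nearest match
    return np.mean([q-P[np.argmin(np.linalg.norm(P-q,axis=1))] for q in o],axis=0)
def foot(obs):
    B={c:bias(c) for c in obs};print(B)
    def f(p):
        F=rect(p[0],p[1],TH+p[3],40,40,p[2]);e=[]
        for c,o in obs.items():
            P=proj(c,F)+B[c]
            for q in o: e.append(P[np.argmin(np.linalg.norm(P-q,axis=1))]-q)
        return np.ravel(e)
    r=least_squares(f,[*J,120,0]);e=r.x
    c,s=np.cos(TH),np.sin(TH);d=e[:2]-J
    print('foot rel jar world',d.round(2),'jar axes',(c*d[0]+s*d[1]).round(2),(-s*d[0]+c*d[1]).round(2),'z',e[2].round(1),'dyaw',e[3].round(3),r.fun.round(1))
E
python3 - <<'E'
from foot import *
foot({'side':np.array([(250,333),(317,352),(368,318)])/6+[235,70],'scene':np.array([(225,478),(328,465)])/6+[120,190]})
E
```

```text
{'side': array([0.09289358, 0.34711927]), 'scene': array([0.46418916, 1.88792917])}
foot rel jar world [ 1.8  -0.53] jar axes 1.87 -0.14 z 130.5 dyaw 0.041 [-1.5 -0.6  0.6  0.2  0.5  0.7 -1.5  0.3  1.2 -0.5]
```

>>> send_rows([
  [-0.001,0,0.006],
  [-0.001,0,0.012],
  [-0.001,0,0.017],
  [-0.001,0,0.02],
  [-0.001,0,0.02],
  [-0.001,0,0.02],
  [-0.001,0,0.02],
], yaw=[0,0,0,0,0,0,0], fingers=[255,255,255,255,255,255,255])

```text
clock: 14.8
position: [645.3, -244.7, 177.0]
ee_rot: [0.994, -0.107, 0.001, -0.001]
contact_force: [0.1, -0.0, -2.2]
gripper_width: 45.4
```

Run:
```python
from h import *
s=read_state();print(s['clock'],s['position'],s['joint_vel'].round(4),s['gripper_width'],s['contact_force'],R.from_quat(s['ee_rot']).as_matrix().round(4).tolist())
im=get_image('wrist');cv2.imwrite('pics/w16.png',im);np.savez('w16.npz',p=s['position'],q=s['ee_rot'])
a=get_image('side');b=get_image('scene');cv2.imwrite('pics/side16.png',a);cv2.imwrite('pics/scene16.png',b)
crop(a,255,95,80,60,10,'side16c.png');crop(b,140,230,80,70,10,'scene16c.png');crop(im,195,150,160,120,5,'w16c.png')
```

```text
14.8 [ 645.31379098 -244.66610471  176.95085818] [-0.0002 -0.0019 -0.0001 -0.0007  0.0003  0.0001] 45.365627667798734 [ 0.11435246 -0.03890629 -2.20276642] [[0.9772, -0.2121, 0.0029], [-0.2121, -0.9772, 0.0017], [0.0025, -0.0022, -1.0]]
```

View pics/w16c.png

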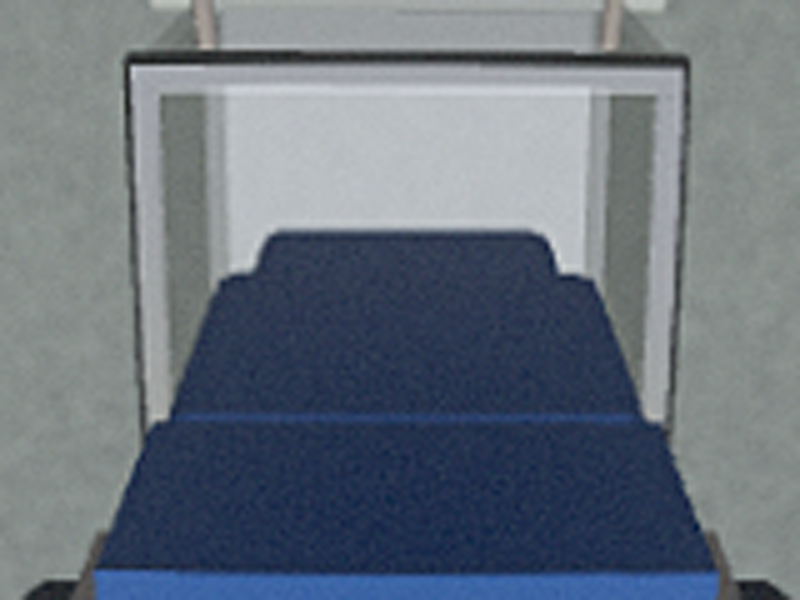

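View pics/side16c.png

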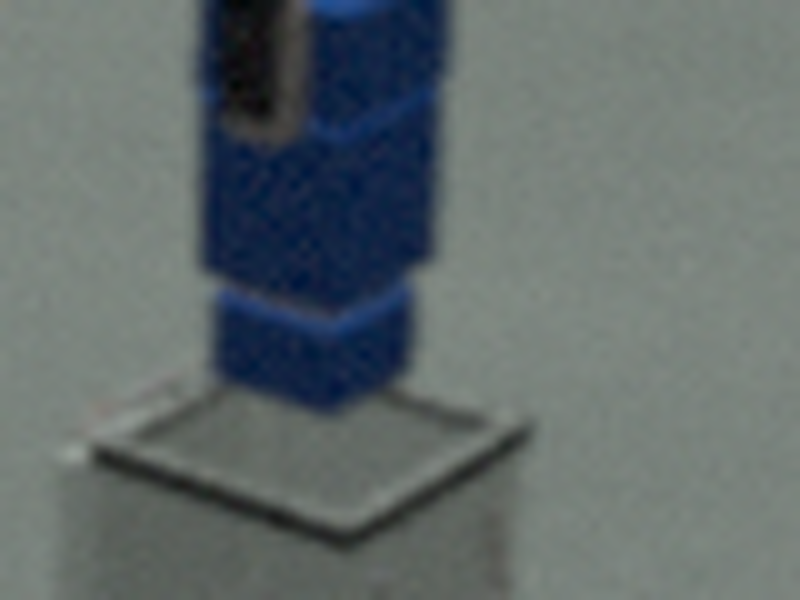

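View pics/scene16c.png

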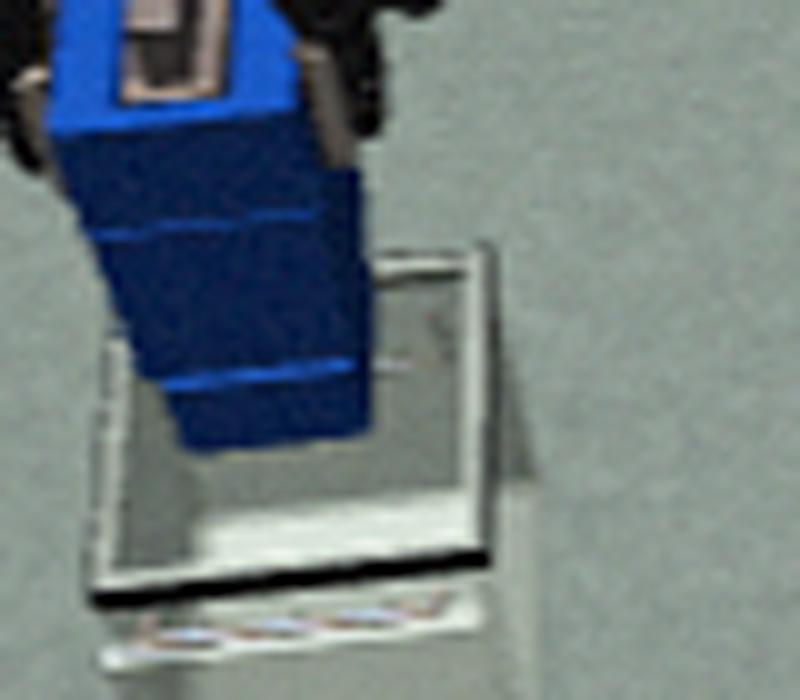

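Run:
```python
from foot import *
foot({'side':np.array([(217,370),(330,412),(412,368)])/10+[255,95],'scene':np.array([(187,452),(370,433)])/10+[140,230]})
pr=lambda P:wproj(P,np.zeros(3),[0,0,0,1.])
# jar in tool frame from wrist
uf=np.array([(125,57),(690,60),(143,400),(676,400)])/5+[195,150]
def f(p):
    x,y,z,t,a,b=p;c,n=np.cos(t),np.sin(t)
    M=np.array([(40,-40),(40,40),(a,-40),(b,40)])
    return (pr(np.c_[x+c*M[:,0]-n*M[:,1],y+n*M[:,0]+c*M[:,1],np.full(4,z)])-uf).ravel()
r=least_squares(f,[0,0,85,0,0,0]);print('jar tool',r.x.round(3),r.fun.round(2))
```

```text
{'side': array([0.09289358, 0.34711927]), 'scene': array([0.46418916, 1.88792917])}
foot rel jar world [ 0.54 -0.02] jar axes 0.53 0.09 z 109.8 dyaw 0.003 [-1.4  0.4  0.1  0.4  0.7 -0.4 -0.8  0.   0.4 -0.4]
jar tool [ -0.276   0.776  82.305   0.    -11.785 -11.767] [ 0.14  0.28  0.32 -0.28 -0.14  0.01 -0.33 -0.02]
```

Everything agrees that the grinder is centred, squared and still, about 15 mm above the rim. Handing in.

Run:
```python
from bench import *
s=read_state();print(s['clock'],s['position'],s['joint_vel'].round(4),s['gripper_width'])
print(job_done())
```

```text
14.95 [ 645.2374977  -244.59777925  176.93527311] [ 0.0012 -0.0001 -0.0037  0.0001  0.0012 -0.0004] 45.54171747147936
the job is handed in; nothing more can be done
None
```

I put the grey stopper into the small blue grinder and pressed it home with about 13 N. I then gripped the grinder, carried it over the rail with its foot about 170–180 mm up, and handed in at 15 s while holding it over the jar. No verdict is reported.

- **Stopper:** after I released it, all three views showed it flush, to within about 1 mm.
- **Centring:** the fixed cameras put the foot about 0.5 mm from the mouth's centre. The wrist camera suggested an offset of up to 3 mm, still inside the 10 mm limit.
- **Squareness:** the grinder was squared to the mouth to within about 0.003 rad.
- **Height:** the foot-above-rim estimates disagree: about 15 mm from the arm's pose, about 20 mm from the fixed cameras and 9–15 mm from the wrist camera. All lie inside the 4–30 mm limits.
- **Tilt:** the grinder appears tilted in the grip by 0.01–0.02 rad, below the 0.1 rad limit.
- **Stillness and contact:** joint speeds were near zero, the grip read 45.5 mm, and the force at the wrist matched the grinder's weight alone. The jar had not visibly moved.

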